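# Ratchet up the hold-down bail, fit the dowelled cover, release the bail

## Robot

A 6-joint arm with a two-finger parallel gripper is mounted at the origin on a cart in front of the work surface, level with it; the furniture and walls round the work are solid. World frame = base frame: x ahead of the robot, y to its left, z up, the work surface at z = 0. Lengths are in m, angles in rad, forces in N, time in s.
With the tool pointing down it reaches from about 0.35 to 0.85 m from the base axis. Payload 8.1 kg.
Tool frame: the origin (TCP) lies at the very end of the fingers, on their centre line; the grasp point (between the pads) lies 19 mm behind it (robot.pinch_z is the z of the grasp point in the tool frame, in m); z points along the fingers, y is the direction in which the jaws open and shut (so a half turn about z gives the same grasp; the last joint's range is limited). The gripper opens to 93 mm and grips with 3 to 60 N. Pads are 15 mm wide; open, the fingers measure 128 mm over their backs; the gripper's body (75 mm by 188 mm) begins 65 mm behind the grasp point.
Start: joints at [1.207, 0.13, 1.488, -0, 1.523, -0.085], TCP at [0.165, 0.577, 0.219] pointing down, gripper open.
Joint ranges: [-2.96, 2.96], [-0.89, 2.26], [0.02, 2.5], [-1.34, 4.48], [0, 2.73], [-2.66, 2.66]. Speed limits (rad/s): [2.39, 2.39, 2.79, 3.14, 3.14, 3.14].

## Interface

Orientations are given as a rotation vector (axis times angle).
In Python, from plant import robot gives the robot as it stands.
- The arm moves only by the tool drive_tool, never from a script. Its argument "steps" is a list of rows, each an object of numbers: "jaw": the opening, from 0 (shut) to 1 (fully open); "tx", "ty", "tz": the shift along the tool's x, y, z scaled (see below); "turn": the turn about the tool's z scaled (see below). A call has 1 to 12 rows; each row is the pose to reach, as a shift and turn from the pose commanded when the call began, along the tool's axes at that moment, turning the shorter way round; what a row does not reach only later rows make up. The controller multiplies each number of a shift by 0.3 m and each number of a turn by 180 degrees. A row lasts 1/10 s, in which the tool goes at most 50 mm and 8.59 degrees, less where a joint would pass 70% of its speed; a pose out of reach is approached as far as the arm can. A call with a number of a shift or a turn outside -1 to 1 is refused whole. A call with a gripper value outside its range is refused whole. The fingers move at their own pace and stop on an object; "force" is the grip in N (left out, the last holds). Time passes only in rows, so rows that repeat a pose let the fingers close. It gives the time, the measured TCP pose, the force and the opening at its end, in the units of the state.
- robot.read_state(): the state, without advancing time (a new reading comes with each control period).
- robot.read_camera(name): name is "scene" or "top" or "wrist"; returns (picture, depth): 400x640x3 uint8, blue, green, red; 400x640 float32, m along the optical axis (not along the pixel's ray), 0 where there is no reading.
- robot.get_calibration(name): a dict with "fx", "fy", "cx", "cy" (pixels), "eye" and "attitude" of the camera in the world. Camera axes: x right, y down, z forward; pixel columns grow to the right and rows downward; lengths in m; the calibration is good to about 2 mm. A picture is of the moment at which its call begins: read the wrist's pose just before it. get_calibration takes no time and is no camera call; for the wrist camera it gives the pose at the moment of the call.
- robot.close_job(): hands the job in, once; it reports no verdict.
The state is a dict: "t": time; "q": joint angles; "dq": joint speeds; "joint_torque": joint torques, N m; "tool_pos": TCP position; "orientation": TCP orientation; "force": force on the tool from outside, world axes, zero at the start; "wrist_torque": the same for the moment, N m; "opening": finger opening in m.
Only numpy, scipy, OpenCV 4.12 (cv2) and the standard library are available. Lean on these libraries where they do the work, as an engineer would, in place of code of your own. Each camera call takes 0.05 s, during which the arm holds its last target.

## Task

Close the bonding fixture over the bracket: lift its sprung hold-down bail until the ratchet holds it by itself in the last, upright notch, then lower the cover plate level over the two dowels until it lies flush on the nest, and let go of it. Then press the black release button at the fixture's side and keep it down until the bail has come right down onto the cover, and let the button go. Do not knock the drink can, the tape measure or the glue bottle.

Things in the scene. Friction and masses are not known exactly. Their poses are not given: they have to be found in the camera images.
- fixture: Fixture fixed to the bench: grey base 215 x 235 x 10 mm with an aluminium nest frame 140 x 84 mm, 50 mm high, a hinged bail and a button housing. Origin: on the bench under the nest's centre; +x along the nest to the bail's hinge, button at the -y side, z up. Base spans x -90 to 125, y -155 to 80 mm. A bracket lies fixed in the nest, below its top.
- seat (a point): Centre of the nest frame's flat top, 50 mm above the bench, axes as the fixture's; the fitted cover's underside lies here. Two upright steel dowels, 10 mm diameter, stand on the frame at x = +48 and -48 mm, y = 0, rising 22 mm above it; their top 7 mm taper to 4 mm diameter.
- bail_hinge (a point): Middle of the bail's hinge axis, which runs along the fixture's y; at fixture x = 95, y = 0, z = 70 mm. Hinge lugs beside it stand 84 mm high.
- bail_grip (a point): Middle of the bail's cross grip: round rubber sleeve, 15 mm diameter, 44 mm long along the fixture's y, 160 mm from the hinge axis. Beyond it on each side: rod, a foot under it at y = +-30 mm, an arm at +-50 mm. At joint 0 it is at fixture x = -62, z = 100 mm, 0.19 rad above level as seen from the hinge; upright at x = 137, z = 224 mm, the feet then pointing forward to x = 87 mm.
- bail (a joint): Angle of the U-shaped bail, rad: 0 down, grows as the grip is lifted in an arc up and towards fixture +x; stop 2.0. A spring pulls it down (about 2 to 3 N at the grip). The ratchet lets it rise and catches its return at 0.55, 1.10, 1.65 (upright). Starts at 0 or 0.55. On the fitted cover it rests at 0.05. Released, it falls in about 1 s; a button let go early catches it.
- button_top (a point): Centre of the top of the release button: black, round, 26 mm diameter, at fixture x = 40, y = -125, z = 86 mm when up, on the grey housing at the fixture's -y side. The bail's arms sweep within y = +-56 mm; its ratchet wheel reaches y = -76 mm and z = 113 mm at x = 52 to 138 mm.
- release (a joint): How far the release button is pressed down, m: 0 up, 0.008 fully down. Spring 1 to 4 N; it frees the bail at about 0.006. It also dips and springs back by itself as the ratchet clicks.
- cover: Loose aluminium cover plate 136 x 80 x 8 mm, 0.25 kg, flat on the bench. Origin: centre of its underside, x along its length. Two 12.5 mm through holes at x = +48 and -48 mm, y = 0 (fits either way round). Black bridge handle along x on its middle: grip bar 56 long, 12 wide, 12 mm high, its centre 40 mm above the underside; posts at x = +-22 mm.
- drink_can: Drink can, 66 mm diameter, 119 mm high, standing past one end of the cover; origin at the centre of its underside. Bystander.
- tape_rule: Black tape measure, 37 x 80 x 69 mm; origin at the centre of its underside. Bystander.
- glue: White and blue glue bottle, 43 x 43 x 128 mm, standing near the fixture's button side; origin at the centre of its underside. Bystander.

How it is judged:
On the way, in this order (a step that is already met when the one before it is completed fails the run):
1. the bail is held up by its ratchet in the upright notch, the robot's fingers off it (value of joint bail between 1.55 and 1.75 rad and contact force between each of the arm, the fingers and bail below 0.2 N), for 0.2 s.
2. the cover lies flush on the nest over both dowels, let go, the bail still up (value of joint bail above 1.55 rad and horizontal distance between cover and seat below 0.003 m and z of cover in the frame of seat between -0.002 and 0.002 m and angle between cover's own z axis and vertical below 0.03 rad and contact force between the fingers and cover below 0.2 N), for 0.2 s.
3. the release button is pressed down (value of joint release above 0.0055 m), for 0.1 s.
At the end, for the whole second after the job is handed in: The cover lies over both dowels, flush on the nest (origin within 3 mm of the seat sideways and 2 mm in height, tilt under 0.03 rad, lengthwise within 0.08 rad), at rest; the bail is down (below 0.09 rad) and presses on the cover; the release button is up again (under 1.5 mm) (value of joint bail below 0.09 rad and contact force between bail and cover above 0.3 N and value of joint release below 0.0015 m and horizontal distance between cover and seat below 0.003 m and z of cover in the frame of seat between -0.002 and 0.002 m and angle between cover's own z axis and vertical below 0.03 rad and angle between the x axis of cover and the x axis of seat, either way round below 0.08 rad and linear speed of cover below 0.02 m/s); the robot touches nothing.
It fails at once if the drink can is knocked (moved over 30 mm or tipped) (distance of drink_can from where it was at the start of the episode above 0.03 m or angle between drink_can's own z axis and vertical above 0.4 rad).
It fails at once if the tape measure is knocked (moved over 30 mm or tipped) (distance of tape_rule from where it was at the start of the episode above 0.03 m or angle between tape_rule's own z axis and vertical above 0.4 rad).
It fails at once if the glue bottle is knocked (moved over 30 mm or tipped) (distance of glue from where it was at the start of the episode above 0.03 m or angle between glue's own z axis and vertical above 0.4 rad).
It also fails if it takes over 67 s, if anything falls off the work surface, if the arm or the gripper's body presses on something with over 40 N, if the wrist force passes 120 N, or if a joint passes its speed limit or range.

## Working session

There is one attempt and no reset: what is moved stays moved. The work goes in short steps, Python scripts to look and compute and a tool call to move; the robot and the scene stay as the last step left them, time stands still between calls to the robot, and variables do not carry over. Pictures are saved under pics/ and viewed, and the job is handed in when it is done.

Besides the shell and the picture viewer there is one more tool, called after "Request:" in YAML: its name, and indented under it one key for each argument. drive_tool: Moves the arm, as the interface text tells. Its arguments: {"type":"object","properties":{"steps":{"type":"array"},"force":{"type":"number"}},"required":["steps"]}

```bash
ls; mkdir -p pics; python3 - <<'E'
from plant import robot
import cv2,numpy as np
print(robot.read_state()); print(robot.pinch_z)
for n in ["scene","top"]:
    p,d=robot.read_camera(n); cv2.imwrite(f"pics/{n}0.png",p); np.savez(f"{n}0.npz",p=p,d=d); print(n,robot.get_calibration(n))
E
```

```text
pics
{'t': 0.0, 'q': array([ 1.20661682e+00,  1.31150488e-01,  1.48926158e+00, -5.57215749e-06,
        1.52297755e+00, -8.53942827e-02]), 'dq': array([-0.00040636,  0.00131081, -0.00046888, -0.00154488,  0.00108932,
       -0.00176086]), 'joint_torque': array([ 6.92484136e-04, -5.59856272e+01, -4.91749048e+01,  7.67379999e-02,
        3.57240485e-02, -1.36912890e-04]), 'tool_pos': array([0.16489163, 0.57632027, 0.21760353]), 'orientation': array([-4.36442562e-01, -3.11072858e+00,  2.75325853e-03]), 'force': array([ 0.63955326,  0.8609239 , -0.95087623]), 'wrist_torque': array([-0.01616612, -0.02349998,  0.0253146 ]), 'opening': 0.09289421930887082}
-0.0188
scene {'fx': 442.29373719604484, 'fy': 442.29373719604484, 'cx': 318.4530205292262, 'cy': 208.19519086928668, 'eye': array([-0.17734115, -0.70889341,  1.10128061]), 'attitude': array([-2.1744024 ,  1.00367188, -0.42882955])}
top {'fx': 465.95529980666544, 'fy': 465.95529980666544, 'cx': 311.9358833319728, 'cy': 209.78099585256967, 'eye': array([ 0.39120015, -0.0356355 ,  1.34612921]), 'attitude': array([-2.11306804,  2.15660208, -0.14385948])}
```

View pics/scene0.png

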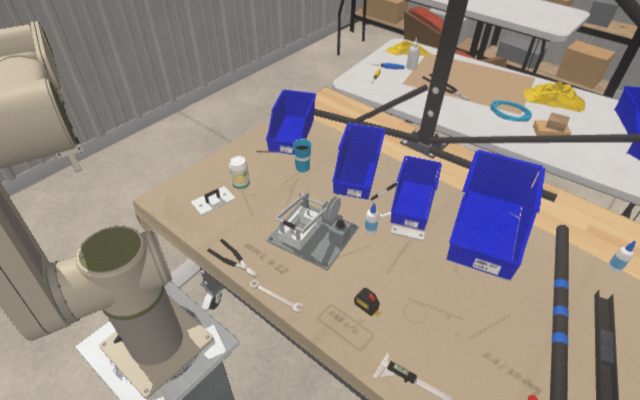

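View pics/top0.png

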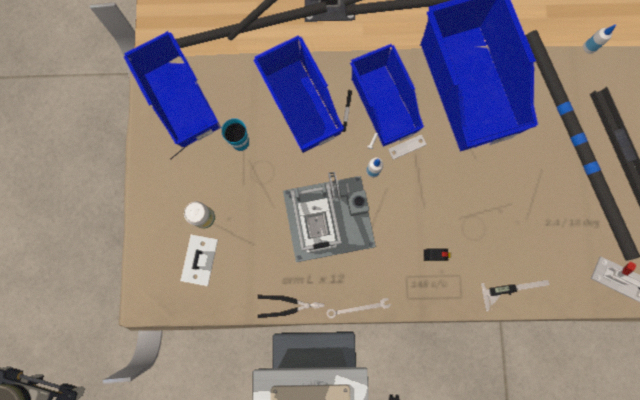

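```bash
cat > h.py <<'E'
import numpy as np,cv2
from scipy.spatial.transform import Rotation as R
def load(n):
    z=np.load(n); return z['p'],z['d']
def cloud(d,c):
    v,u=np.indices(d.shape)
    P=np.stack([(u-c['cx'])/c['fx']*d,(v-c['cy'])/c['fy']*d,d],-1)
    return P@R.from_rotvec(c['attitude']).as_matrix().T+c['eye']
def proj(X,c):
    P=(np.asarray(X)-c['eye'])@R.from_rotvec(c['attitude']).as_matrix()
    return np.stack([P[...,0]/P[...,2]*c['fx']+c['cx'],P[...,1]/P[...,2]*c['fy']+c['cy']],-1)
def ray(u,v,z,c):
    r=R.from_rotvec(c['attitude']).as_matrix()@np.array([(u-c['cx'])/c['fx'],(v-c['cy'])/c['fy'],1])
    e=np.asarray(c['eye']); return e+r*(z-e[2])/r[2]
E
python3 - <<'E'
from plant import robot
from h import *
p,d=load("top0.npz");c=robot.get_calibration("top")
cv2.imwrite("pics/topz.png",cv2.resize(p[165:295,170:470],None,fx=2.66,fy=2.66,interpolation=cv2.INTER_CUBIC))
s,sd=load("scene0.npz")
cv2.imwrite("pics/scz.png",cv2.resize(s[140:280,180:400],None,fx=3.6,fy=3.6,interpolation=cv2.INTER_CUBIC))
W=cloud(d,c)
for (u,v) in [(250,300),(297,250),(360,203),(322,246),(200,215),(205,265),(436,255),(375,167),(188,240),(212,240)]:
    print(u,v,W[v,u].round(4))
E
```

```text
250 300 [ 0.3408  0.1667 -0.0025]
297 250 [0.4798 0.0301 0.0071]
360 203 [ 0.5998 -0.1483  0.0841]
322 246 [ 0.4827 -0.0414  0.1042]
200 215 [0.5717 0.2839 0.1141]
205 265 [0.4421 0.2943 0.0086]
436 255 [ 0.455  -0.3534  0.0589]
375 167 [ 0.6995 -0.193   0.0864]
188 240 [0.5153 0.3461 0.0042]
212 240 [0.5138 0.2758 0.0058]
```

View pics/topz.png

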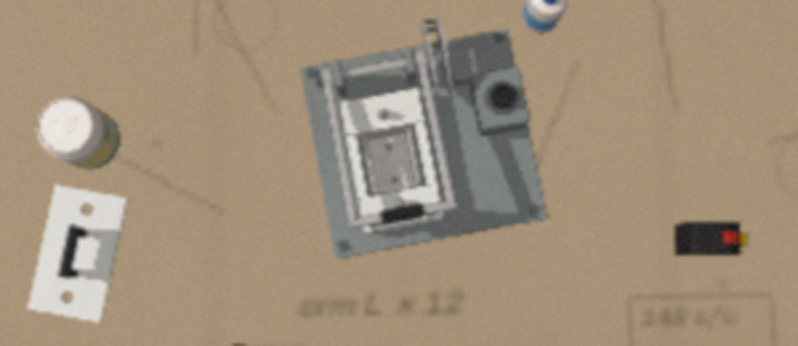

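View pics/scz.png

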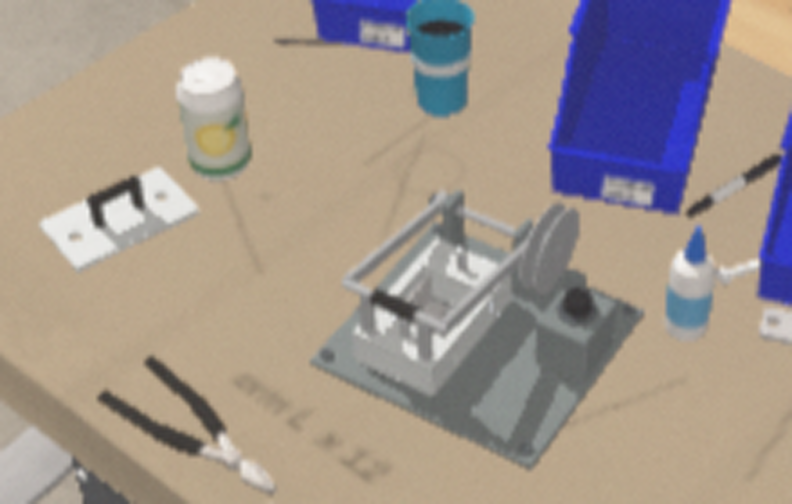

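```bash
python3 - <<'E'
from plant import robot
from h import *
c=robot.get_calibration("top")
def px(a,b): return (a/2.66+170-.3, b/2.66+165-.3)
img=[(304,70),(508,32),(548,216),(338,257)]
fx=np.array([(125,80),(125,-155),(-90,-155),(-90,80)])/1e3
Wp=np.array([ray(*px(*i),0.010,c)[:2] for i in img])
a=fx-fx.mean(0);b=Wp-Wp.mean(0)
th=np.arctan2((a[:,0]*b[:,1]-a[:,1]*b[:,0]).sum(),(a*b).sum())
Rm=np.array([[np.cos(th),-np.sin(th)],[np.sin(th),np.cos(th)]])
t=Wp.mean(0)-Rm@fx.mean(0)
print("fixture",t,np.degrees(th)); print((a@Rm.T-b).round(4))
h1=ray(*px(87,208),0.008,c);h2=ray(*px(67,297),0.008,c)
print("cover",(h1+h2)/2,np.degrees(np.arctan2(*(h1-h2)[[1,0]])),np.linalg.norm(h1-h2))
print("can",ray(*px(68,125),.119,c))
for n,f in dict(grip=(-.062,0),button=(.04,-.125)).items(): print(n,t+Rm@np.array(f))
s=robot.read_state();print(R.from_rotvec(s['orientation']).as_matrix().round(3))
p,d=robot.read_camera("wrist");cv2.imwrite("pics/w0.png",p);print(robot.get_calibration("wrist"))
E
```

```text
fixture [ 0.54557223 -0.03055995] 9.71470472203399
[[ 0.0028  0.0038]
 [ 0.005  -0.0027]
 [-0.0038 -0.0031]
 [-0.004   0.002 ]]
cover [0.45812435 0.31300153 0.008     ] -11.850092882453986 0.09732836978092228
can [0.58021985 0.29549029 0.119     ]
grip [ 0.4844613  -0.04102198]
button [ 0.60609143 -0.14701778]
[[-0.961  0.275 -0.001]
 [ 0.275  0.961 -0.002]
 [ 0.    -0.002 -1.   ]]
{'fx': 277.7126353493455, 'fy': 277.7126353493455, 'cx': 319.0231199035907, 'cy': 201.33513539898235, 'eye': array([0.08462141, 0.59825914, 0.38394394]), 'attitude': array([2.30874254, 1.73948427, 0.26192804])}
```

View pics/w0.png

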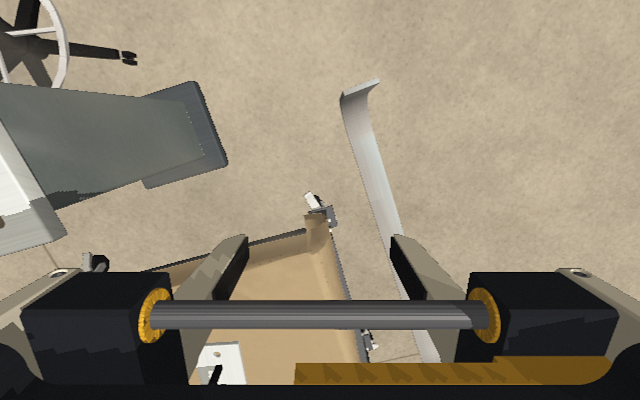

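```bash
python3 - <<'E'
from plant import robot
from h import *
c=robot.get_calibration("wrist");s=robot.read_state()
T=R.from_rotvec(s['orientation']).as_matrix()
print((T.T@(c['eye']-s['tool_pos'])).round(4)); print((T.T@R.from_rotvec(c['attitude']).as_matrix()).round(4)); print(s['t'])
ct=robot.get_calibration("top")
# which ground pts seen for a pose
for v in (20,200,260,300): print(v,T.T@(ray(319,v,0.0,c)-s['tool_pos']))
E
```

```text
[ 0.0833 -0.0014 -0.1661]
[[-7.000e-04 -9.555e-01 -2.951e-01]
 [ 1.000e+00 -9.000e-04  8.000e-04]
 [-1.000e-03 -2.951e-01  9.555e-01]]
0.15
20 [ 0.19320938 -0.00092435  0.21786617]
200 [-0.03329855 -0.00107972  0.21783974]
260 [-0.13034941 -0.00114629  0.21782842]
300 [-0.20312813 -0.00119621  0.21781993]
```

```bash
cat >> h.py <<'E'
def plan(robot,target,yaw_x_deg=None):
    "numbers to get TCP to world target with tool x heading yaw (world deg)"
    s=robot.read_state();T=R.from_rotvec(s['orientation']).as_matrix()
    sh=T.T@(np.asarray(target)-s['tool_pos'])/0.3
    cur=np.degrees(np.arctan2(T[1,0],T[0,0]))
    tu=0
    if yaw_x_deg is not None: tu=-((yaw_x_deg-cur+180)%360-180)
    print("t",round(s['t'],2),"pos",s['tool_pos'].round(4),"yaw",round(cur,2),"F",s['force'].round(2),"open",round(s['opening'],4))
    print("shift",sh.round(4),"turn",round(tu/180,4),"deg",round(tu,2))
E
python3 - <<'E'
from plant import robot
from h import *
plan(robot,[.325,.268,.28],99.7)
E
```

```text
t 0.15 pos [0.165  0.5764 0.2178] yaw 164.03 F [ 0.44 -0.41  0.82] open 0.0931
shift [-0.7958 -0.8419 -0.2061] turn 0.3574 deg 64.33
```

Request:
drive_tool:
  steps:
    - {"tx": -0.796, "ty": -0.842, "tz": -0.206, "turn": 0.357, "jaw": 1}
    - {"tx": -0.796, "ty": -0.842, "tz": -0.206, "turn": 0.357, "jaw": 1}
    - {"tx": -0.796, "ty": -0.842, "tz": -0.206, "turn": 0.357, "jaw": 1}
    - {"tx": -0.796, "ty": -0.842, "tz": -0.206, "turn": 0.357, "jaw": 1}
    - {"tx": -0.796, "ty": -0.842, "tz": -0.206, "turn": 0.357, "jaw": 1}
    - {"tx": -0.796, "ty": -0.842, "tz": -0.206, "turn": 0.357, "jaw": 1}
    - {"tx": -0.796, "ty": -0.842, "tz": -0.206, "turn": 0.357, "jaw": 1}
    - {"tx": -0.796, "ty": -0.842, "tz": -0.206, "turn": 0.357, "jaw": 1}
    - {"tx": -0.796, "ty": -0.842, "tz": -0.206, "turn": 0.357, "jaw": 1}

```text
t: 1.05
tool_pos: [0.3261, 0.267, 0.2808]
orientation: [2.03, 2.397, 0.001]
force: [-0.2, 1.1, -0.8]
opening: 0.0931
```

```bash
python3 - <<'E'
from plant import robot
from h import *
plan(robot,[.51,-.045,.28],99.7)
E
```

```text
t 1.05 pos [0.3261 0.267  0.2808] yaw 99.49 F [-0.16  1.06 -0.8 ] open 0.0931
shift [-1.127   0.4332  0.0025] turn -0.0012 deg -0.21
```

Request:
drive_tool:
  steps:
    - {"tx": -0.95, "ty": 0.433, "tz": 0}
    - {"tx": -0.95, "ty": 0.433, "tz": 0}
    - {"tx": -0.95, "ty": 0.433, "tz": 0}
    - {"tx": -0.95, "ty": 0.433, "tz": 0}
    - {"tx": -0.95, "ty": 0.433, "tz": 0}
    - {"tx": -0.95, "ty": 0.433, "tz": 0}
    - {"tx": -0.95, "ty": 0.433, "tz": 0}
    - {"tx": -0.95, "ty": 0.433, "tz": 0}
    - {"tx": -0.95, "ty": 0.433, "tz": 0}

```text
schema error: expected keys jaw, tx, ty, tz, turn
```

```bash
cat >> h.py <<'E'
import pickle
def snap(robot,tag):
    c=robot.get_calibration("wrist");p,d=robot.read_camera("wrist")
    cv2.imwrite(f"pics/{tag}.png",p);pickle.dump((p,d,c),open(tag+".pkl","wb"));return p,d,c
E
python3 - <<'E'
from plant import robot
from h import *
plan(robot,[.4845,-.041,.2],99.7)
p,d,c=snap(robot,"w1")
# overlay
t=np.array([.5456,-.0306]);th=np.radians(9.71)
Rm=np.array([[np.cos(th),-np.sin(th)],[np.sin(th),np.cos(th)]])
f=np.array([(48,0,72),(-48,0,72),(40,-125,86),(-62,0,100),(125,80,10),(-90,80,10),(125,-155,10),(-90,-155,10),(70,42,50),(-70,42,50),(70,-42,50),(-70,-42,50)])/1e3
X=np.c_[f[:,:2]@Rm.T+t,f[:,2]]
q=p.copy()
for u,v in proj(X,c): cv2.circle(q,(int(round(u)),int(round(v))),3,(0,0,255),1)
cv2.imwrite("pics/w1o.png",q)
E
```

```text
t 1.05 pos [0.3261 0.267  0.2808] yaw 99.49 F [-0.16  1.06 -0.8 ] open 0.0931
shift [-1.0999  0.3513  0.2692] turn -0.0012 deg -0.21
```

View pics/w1o.png

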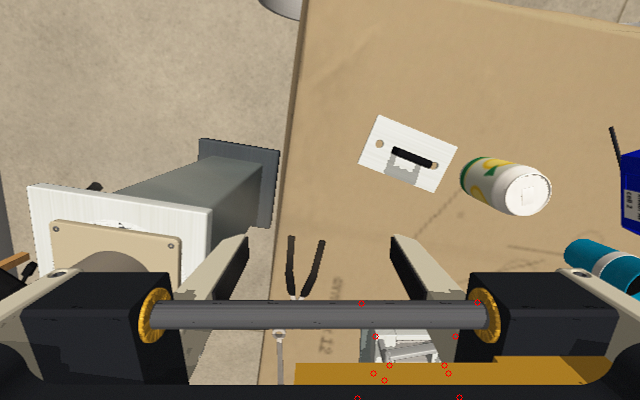

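Request:
drive_tool:
  steps:
    - {"tx": -0.95, "ty": 0.433, "tz": 0, "turn": 0, "jaw": 1}
    - {"tx": -0.95, "ty": 0.433, "tz": 0, "turn": 0, "jaw": 1}
    - {"tx": -0.95, "ty": 0.433, "tz": 0, "turn": 0, "jaw": 1}
    - {"tx": -0.95, "ty": 0.433, "tz": 0, "turn": 0, "jaw": 1}
    - {"tx": -0.95, "ty": 0.433, "tz": 0, "turn": 0, "jaw": 1}
    - {"tx": -0.95, "ty": 0.433, "tz": 0, "turn": 0, "jaw": 1}
    - {"tx": -0.95, "ty": 0.433, "tz": 0, "turn": 0, "jaw": 1}
    - {"tx": -0.95, "ty": 0.433, "tz": 0, "turn": 0, "jaw": 1}
    - {"tx": -0.95, "ty": 0.433, "tz": 0, "turn": 0, "jaw": 1}

```text
t: 2.0
tool_pos: [0.5011, 0.011, 0.2798]
orientation: [-2.02, -2.404, 0.001]
force: [0.2, 0.2, -0.2]
opening: 0.0933
```

```bash
cat > ov.py <<'E'
from h import *
t=np.array([.5456,-.0306]);th=np.radians(9.71)
F=np.array([(48,0,72),(-48,0,72),(40,-125,86),(-62,0,100),(125,80,10),(-90,80,10),(125,-155,10),(-90,-155,10),(70,42,50),(-70,42,50),(70,-42,50),(-70,-42,50)])/1e3
def fw(f,t=t,th=th):
    f=np.atleast_2d(f);Rm=np.array([[np.cos(th),-np.sin(th)],[np.sin(th),np.cos(th)]])
    return np.c_[f[:,:2]@Rm.T+t,f[:,2]]
def over(p,c,tag,t=t,th=th):
    q=p.copy()
    for u,v in proj(fw(F,t,th),c): cv2.circle(q,(int(round(u)),int(round(v))),3,(0,0,255),1)
    cv2.imwrite(f"pics/{tag}.png",q)
E
python3 - <<'E'
from plant import robot
from ov import *
plan(robot,[.4845,-.041,.2],99.7)
p,d,c=snap(robot,"w2");over(p,c,"w2o")
E
```

```text
t 2.0 pos [0.5011 0.011  0.2798] yaw 99.91 F [ 0.23  0.15 -0.24] open 0.0933
shift [-0.1617 -0.0838  0.266 ] turn 0.0011 deg 0.21
```

View pics/w2o.png

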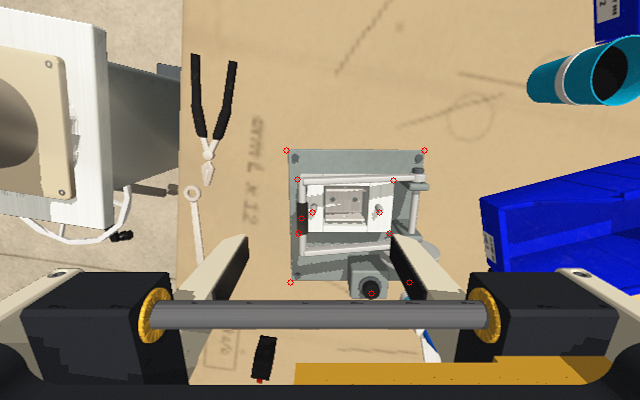

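```bash
python3 - <<'E'
from h import *
p,d,c=pickle.load(open("w2.pkl","rb"))
cv2.imwrite("pics/w2z.png",cv2.resize(p[140:310,275:445],None,fx=3.5,fy=3.5,interpolation=cv2.INTER_CUBIC))
W=cloud(d,c)
for (u,v) in [(301,215),(370,285),(350,160),(345,203)]: print(u,v,W[v,u].round(4))
E
```

```text
301 215 [ 0.4837 -0.0339  0.1064]
370 285 [ 0.6028 -0.1347  0.084 ]
350 160 [0.5449 0.0345 0.0097]
345 203 [ 0.5507 -0.0351  0.0136]
```

View pics/w2z.png

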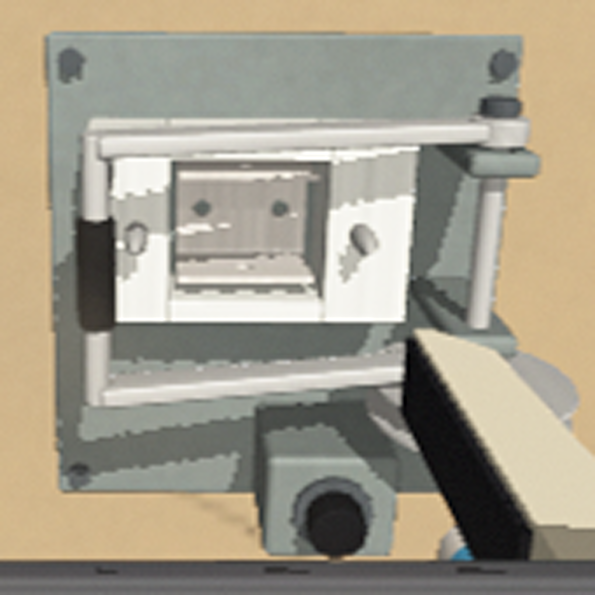

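```bash
python3 - <<'E'
from ov import *
from scipy.optimize import least_squares
p,d,c=pickle.load(open("w2.pkl","rb"))
f=np.array([(125,80,10),(-90,80,10),(-90,-155,10),(40,-125,86),(-62,0,107.5),(70,-42,50),(70,42,50)])/1e3
im=np.array([(521,35),(48,35),(62,491),(335,520),(97,275),(405,322),(418,148)])/3.5+[275-.36,140-.36]
r=lambda x:(proj(fw(f,x[:2],x[2]),c)-im).ravel()
s=least_squares(r,[*t,th],loss='soft_l1')
print(s.x[:2],np.degrees(s.x[2]));print(r(s.x).reshape(-1,2).round(2))
over(p,c,"w2p",s.x[:2],s.x[2])
q=cv2.imread("pics/w2p.png");cv2.imwrite("pics/w2pz.png",cv2.resize(q[140:310,275:445],None,fx=3.5,fy=3.5,interpolation=cv2.INTER_CUBIC))
print(fw([-.062,0,.1],s.x[:2],s.x[2]))
E
```

```text
[ 0.54702098 -0.02860817] 9.464170017979644
[[ 2.1  -0.26]
 [-1.24 -1.26]
 [-1.77  0.58]
 [ 1.07  4.03]
 [-0.37  0.87]
 [-0.33  0.34]
 [ 0.69 -3.28]]
[[ 0.48586489 -0.03880288  0.1       ]]
```

View pics/w2pz.png

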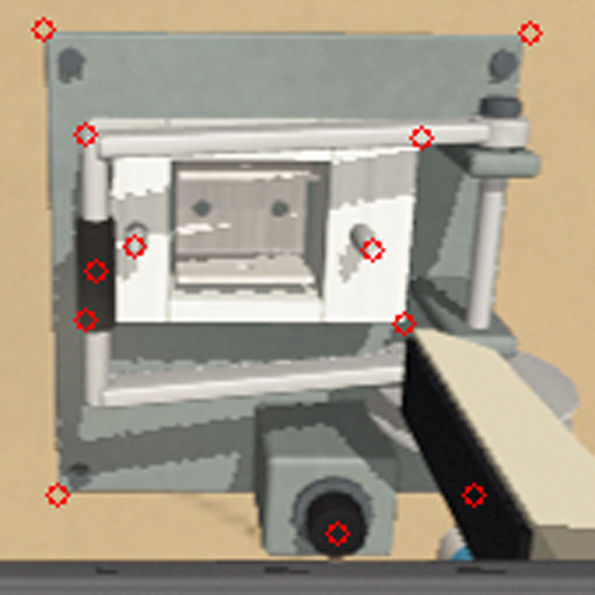

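```bash
python3 - <<'E'
from plant import robot
from ov import *
plan(robot,[.4857,-.0385,.0825],99.46)
E
```

```text
t 2.05 pos [0.501  0.0113 0.2801] yaw 99.93 F [0.33 0.31 0.83] open 0.093
shift [-0.1553 -0.0783  0.6587] turn 0.0026 deg 0.47
```

Request:
drive_tool:
  steps:
    - {"tx": -0.155, "ty": -0.078, "tz": 0.2, "turn": 0.0026, "jaw": 0.5}
    - {"tx": -0.155, "ty": -0.078, "tz": 0.3, "turn": 0.0026, "jaw": 0.5}
    - {"tx": -0.155, "ty": -0.078, "tz": 0.42, "turn": 0.0026, "jaw": 0.5}
    - {"tx": -0.155, "ty": -0.078, "tz": 0.5, "turn": 0.0026, "jaw": 0.5}
    - {"tx": -0.155, "ty": -0.078, "tz": 0.6, "turn": 0.0026, "jaw": 0.5}
    - {"tx": -0.155, "ty": -0.078, "tz": 0.65, "turn": 0.0026, "jaw": 0.5}
    - {"tx": -0.155, "ty": -0.078, "tz": 0.658, "turn": 0.0026, "jaw": 0.5}
    - {"tx": -0.155, "ty": -0.078, "tz": 0.658, "turn": 0.0026, "jaw": 0.5}

```text
t: 2.85
tool_pos: [0.4861, -0.039, 0.0833]
orientation: [-2.031, -2.396, -0.0]
force: [-1.3, -1.0, 1.1]
opening: 0.0465
```

```bash
python3 - <<'E'
from plant import robot
from ov import *
plan(robot,[.4857,-.0385,.0825],99.46)
p,d,c=snap(robot,"w3")
E
```

```text
t 2.85 pos [ 0.4861 -0.039   0.0833] yaw 99.43 F [-1.35 -0.98  1.12] open 0.0465
shift [ 0.002  -0.0011  0.0027] turn -0.0002 deg -0.03
```

View pics/w3.png

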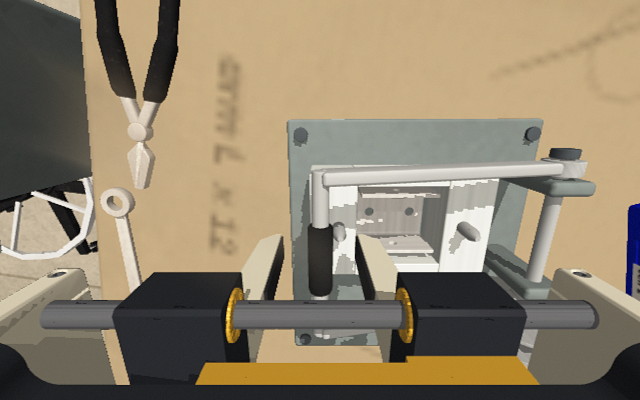

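```bash
python3 - <<'E'
from ov import *
p,d,c=pickle.load(open("w3.pkl","rb"))
print(proj([[.4861,-.039,.0833],[.4861,-.039,.1023],[.4861,-.039,.1075]],c))
W=cloud(d,c)
for (u,v) in [(320,230),(320,260),(320,290)]: print(u,v,W[v,u].round(4))
E
```

```text
[[320.86232233 245.59242734]
 [321.07568721 259.89769835]
 [321.14254389 264.38017435]]
320 230 [ 0.482  -0.0186  0.1063]
320 260 [ 0.4849 -0.036   0.1081]
320 290 [ 0.4884 -0.0568  0.1063]
```

Request:
drive_tool:
  steps:
    - {"tx": 0, "ty": 0, "tz": 0, "turn": 0, "jaw": 0}
    - {"tx": 0, "ty": 0, "tz": 0, "turn": 0, "jaw": 0}
    - {"tx": 0, "ty": 0, "tz": 0, "turn": 0, "jaw": 0}
    - {"tx": 0, "ty": 0, "tz": 0, "turn": 0, "jaw": 0}
    - {"tx": 0, "ty": 0, "tz": 0, "turn": 0, "jaw": 0}
  force: 20

```text
t: 3.4
tool_pos: [0.487, -0.0404, 0.0834]
orientation: [2.034, 2.393, 0.002]
force: [1.9, 0.5, -0.7]
opening: 0.0141
```

```bash
python3 - <<'E'
import numpy as np
from plant import robot
from ov import *
plan(robot,[.4857,-.0385,.0825],99.46)
for b in np.linspace(0,1.76,21)[1:]:
    a=.19+b; print(round(b,3),"ty",round(.16*(np.cos(.19)-np.cos(a))/.3,3),"tz",round(-.16*(np.sin(a)-np.sin(.19))/.3,3))
E
```

```text
t 3.4 pos [ 0.487  -0.0404  0.0834] yaw 99.29 F [ 1.9   0.55 -0.66] open 0.0141
shift [ 0.0068 -0.0032  0.003 ] turn -0.0009 deg -0.17
0.088 ty 0.011 tz -0.046
0.176 ty 0.026 tz -0.09
0.264 ty 0.044 tz -0.133
0.352 ty 0.067 tz -0.174
0.44 ty 0.093 tz -0.213
0.528 ty 0.122 tz -0.25
0.616 ty 0.154 tz -0.284
0.704 ty 0.19 tz -0.315
0.792 ty 0.228 tz -0.343
0.88 ty 0.268 tz -0.367
0.968 ty 0.31 tz -0.388
1.056 ty 0.354 tz -0.405
1.144 ty 0.399 tz -0.418
1.232 ty 0.445 tz -0.427
1.32 ty 0.491 tz -0.432
1.408 ty 0.538 tz -0.432
1.496 ty 0.585 tz -0.429
1.584 ty 0.631 tz -0.422
1.672 ty 0.677 tz -0.41
1.76 ty 0.721 tz -0.395
```

Request:
drive_tool:
  steps:
    - {"tx": 0, "ty": 0.011, "tz": -0.046, "turn": 0, "jaw": 0}
    - {"tx": 0, "ty": 0.026, "tz": -0.09, "turn": 0, "jaw": 0}
    - {"tx": 0, "ty": 0.044, "tz": -0.133, "turn": 0, "jaw": 0}
    - {"tx": 0, "ty": 0.067, "tz": -0.174, "turn": 0, "jaw": 0}
    - {"tx": 0, "ty": 0.093, "tz": -0.213, "turn": 0, "jaw": 0}
    - {"tx": 0, "ty": 0.122, "tz": -0.25, "turn": 0, "jaw": 0}
    - {"tx": 0, "ty": 0.154, "tz": -0.284, "turn": 0, "jaw": 0}
    - {"tx": 0, "ty": 0.19, "tz": -0.315, "turn": 0, "jaw": 0}
    - {"tx": 0, "ty": 0.228, "tz": -0.343, "turn": 0, "jaw": 0}
    - {"tx": 0, "ty": 0.268, "tz": -0.367, "turn": 0, "jaw": 0}
    - {"tx": 0, "ty": 0.268, "tz": -0.367, "turn": 0, "jaw": 0}

```text
t: 4.5
tool_pos: [0.566, -0.0275, 0.1956]
orientation: [-2.034, -2.394, 0.001]
force: [-8.6, -0.2, 13.0]
opening: 0.0144
```

```bash
python3 - <<'E'
from plant import robot
from ov import *
plan(robot,[.4857,-.0385,.0825],99.46)
p,d,c=snap(robot,"w4")
E
```

```text
t 4.5 pos [ 0.566  -0.0275  0.1956] yaw 99.3 F [-8.63 -0.23 12.95] open 0.0144
shift [ 0.0072 -0.2699  0.3771] turn -0.0009 deg -0.16
```

View pics/w4.png

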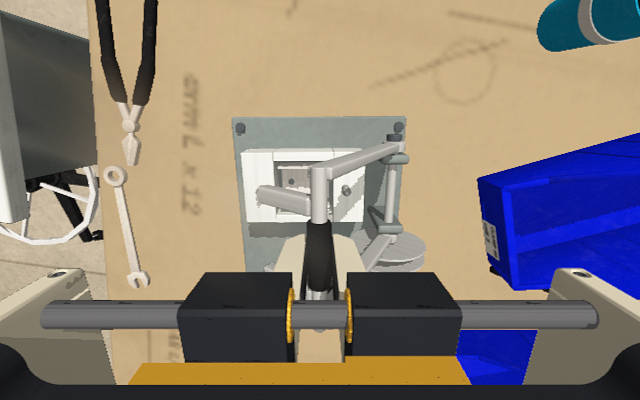

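Request:
drive_tool:
  steps:
    - {"tx": 0, "ty": 0.04, "tz": -0.028, "turn": 0, "jaw": 0}
    - {"tx": 0, "ty": 0.084, "tz": -0.045, "turn": 0, "jaw": 0}
    - {"tx": 0, "ty": 0.13, "tz": -0.058, "turn": 0, "jaw": 0}
    - {"tx": 0, "ty": 0.176, "tz": -0.067, "turn": 0, "jaw": 0}
    - {"tx": 0, "ty": 0.223, "tz": -0.072, "turn": 0, "jaw": 0}
    - {"tx": 0, "ty": 0.27, "tz": -0.072, "turn": 0, "jaw": 0}
    - {"tx": 0, "ty": 0.317, "tz": -0.069, "turn": 0, "jaw": 0}
    - {"tx": 0, "ty": 0.364, "tz": -0.062, "turn": 0, "jaw": 0}
    - {"tx": 0, "ty": 0.41, "tz": -0.05, "turn": 0, "jaw": 0}
    - {"tx": 0, "ty": 0.455, "tz": -0.035, "turn": 0, "jaw": 0}
    - {"tx": 0, "ty": 0.455, "tz": -0.035, "turn": 0, "jaw": 0}

```text
t: 5.65
tool_pos: [0.7013, -0.0055, 0.2035]
orientation: [2.034, 2.394, -0.001]
force: [-0.9, -1.1, 0.8]
opening: 0.0143
```

```bash
python3 - <<'E'
from plant import robot
from ov import *
plan(robot,[.4857,-.0385,.0825],99.46)
p,d,c=snap(robot,"w5")
s=robot.read_state()['tool_pos']
h=fw([.095,0,.07],np.array([.547,-.0286]),np.radians(9.4))[0]
e=s+[0,0,.019]-h; x=e[0]*np.cos(.165)+e[1]*np.sin(.165); print(x,e[2],np.hypot(x,e[2]),"bail",np.arctan2(e[2],-x)-.19)
E
```

```text
t 5.65 pos [ 0.7013 -0.0055  0.2035] yaw 99.29 F [-0.89 -1.12  0.83] open 0.0143
shift [ 0.0077 -0.727   0.4035] turn -0.0009 deg -0.17
0.06047521723986526 0.15274458012830472 0.1642807312461842 bail 1.7577838217567106
```

View pics/w5.png

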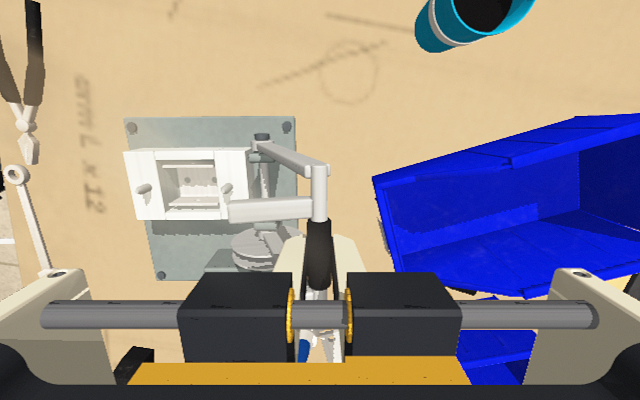

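Request:
drive_tool:
  steps:
    - {"tx": 0, "ty": -0.022, "tz": -0.008, "turn": 0, "jaw": 0}
    - {"tx": 0, "ty": -0.044, "tz": -0.015, "turn": 0, "jaw": 0}
    - {"tx": 0, "ty": -0.044, "tz": -0.015, "turn": 0, "jaw": 0.4}
    - {"tx": 0, "ty": -0.044, "tz": -0.015, "turn": 0, "jaw": 0.4}
    - {"tx": 0, "ty": -0.044, "tz": -0.015, "turn": 0, "jaw": 0.4}
    - {"tx": 0, "ty": -0.044, "tz": -0.015, "turn": 0, "jaw": 0.4}

```text
t: 6.3
tool_pos: [0.6874, -0.0072, 0.208]
orientation: [-2.034, -2.394, -0.0]
force: [0.7, 0.9, 1.2]
opening: 0.0365
```

```bash
python3 - <<'E'
from plant import robot
from ov import *
plan(robot,[.4857,-.0385,.0825],99.46)
p,d,c=snap(robot,"w6")
E
```

```text
t 6.3 pos [ 0.6874 -0.0072  0.208 ] yaw 99.31 F [0.71 0.94 1.16] open 0.0365
shift [ 0.0056 -0.6803  0.4184] turn -0.0008 deg -0.15
```

View pics/w6.png

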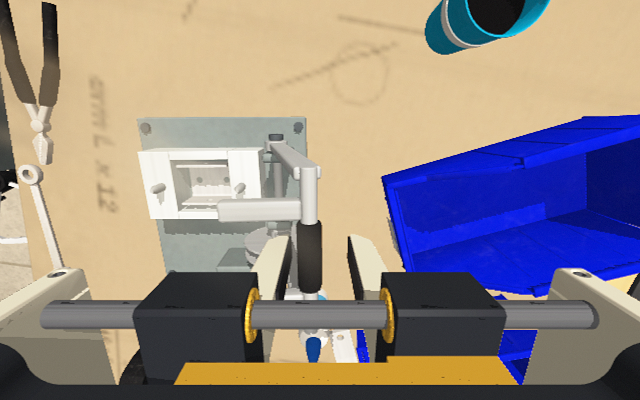

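```bash
python3 - <<'E'
from plant import robot
from ov import *
X=fw([0,.03,.27],np.array([.547,-.0286]),np.radians(9.4))[0];print(X)
plan(robot,X)
E
```

```text
[0.54210022 0.00099716 0.27      ]
t 6.35 pos [ 0.6874 -0.0072  0.208 ] yaw 99.31 F [-0.03 -0.43  0.46] open 0.0367
shift [ 0.1054 -0.4735 -0.2067] turn 0.0 deg 0
```

Request:
drive_tool:
  steps:
    - {"tx": 0, "ty": 0, "tz": -0.15, "turn": 0, "jaw": 0.4}
    - {"tx": 0, "ty": 0, "tz": -0.207, "turn": 0, "jaw": 0.4}
    - {"tx": 0, "ty": 0, "tz": -0.207, "turn": 0, "jaw": 0.5}
    - {"tx": 0.105, "ty": -0.474, "tz": -0.207, "turn": 0, "jaw": 1}
    - {"tx": 0.105, "ty": -0.474, "tz": -0.207, "turn": 0, "jaw": 1}
    - {"tx": 0.105, "ty": -0.474, "tz": -0.207, "turn": 0, "jaw": 1}
    - {"tx": 0.105, "ty": -0.474, "tz": -0.207, "turn": 0, "jaw": 1}
    - {"tx": 0.105, "ty": -0.474, "tz": -0.207, "turn": 0, "jaw": 1}
    - {"tx": 0.105, "ty": -0.474, "tz": -0.207, "turn": 0, "jaw": 1}

```text
t: 7.25
tool_pos: [0.5429, 0.0006, 0.2702]
orientation: [2.034, 2.394, 0.001]
force: [0.4, -0.3, -0.1]
opening: 0.0887
```

```bash
python3 - <<'E'
from plant import robot
from ov import *
plan(robot,[.458,.313,.2],168)
p,d,c=snap(robot,"w7")
over(p,c,"w7o",np.array([.547,-.0286]),np.radians(9.4))
W=cloud(d,c)
q=cv2.imread("pics/w7o.png")
cv2.imwrite("pics/w7z.png",cv2.resize(p[150:280,230:420],None,fx=4.2,fy=4.2,interpolation=cv2.INTER_CUBIC))
E
```

```text
t 7.25 pos [0.5429 0.0006 0.2702] yaw 99.29 F [ 0.38 -0.28 -0.07] open 0.0887
shift [ 1.0734 -0.1112  0.2337] turn -0.3817 deg -68.71
```

View pics/w7o.png

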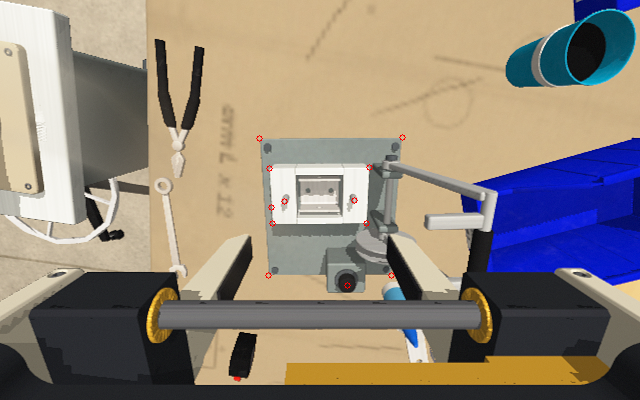

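View pics/w7z.png

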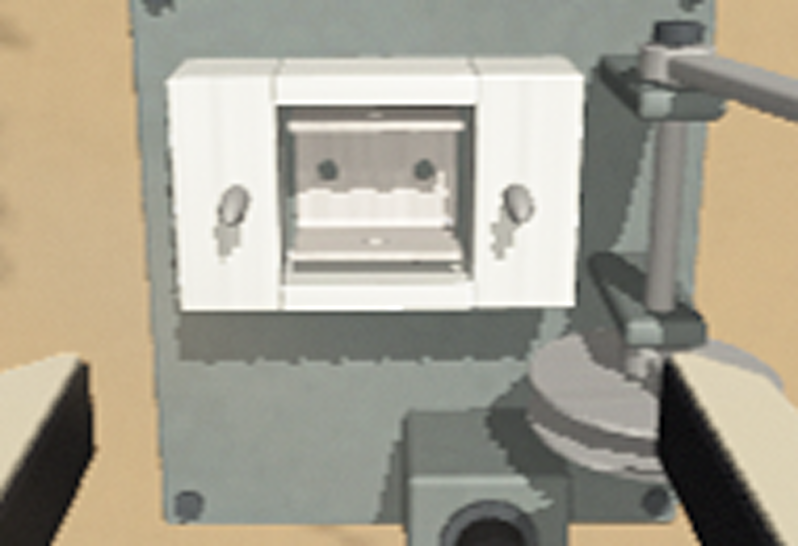

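```bash
python3 - <<'E'
from ov import *
from scipy.optimize import least_squares
p,d,c=pickle.load(open("w7.pkl","rb"))
z=cv2.resize(p[150:240,260:380],None,fx=6.6,fy=6.6,interpolation=cv2.INTER_CUBIC);cv2.imwrite("pics/w7y.png",z)
f=np.array([(-70,42,50),(70,42,50),(-70,-42,50),(70,-42,50),(-48,0,72),(48,0,72)])/1e3
im=np.array([(168,78),(585,75),(182,309),(577,306),(229,220),(520,218)])/4.2+[230-.38,150-.38]
for idx in ([0,1,2,3],[4,5],range(6)):
    idx=list(idx)
    r=lambda x:(proj(fw(f[idx],x[:2],x[2]),c)-im[idx]).ravel()
    s=least_squares(r,[*t,th])
    print(s.x[:2].round(4),np.degrees(s.x[2]).round(2),r(s.x).round(2))
W=cloud(d,c)
for (u,v) in [(278,190),(278,220),(362,190),(362,220),(300,150),(347,270)]: print(u,v,W[v,u].round(4))
E
```

```text
[ 0.5476 -0.0286] 9.77 [-0.14 -0.29  0.37 -0.48 -0.02  0.5  -0.22  0.39]
[ 0.5466 -0.0304] 9.65 [-0.31  0.01  0.31  0.01]
[ 0.5472 -0.0292] 9.75 [-0.42  0.09  0.05 -0.07 -0.3   0.84 -0.54  0.76  0.23 -0.65  0.91 -0.77]
278 190 [ 0.487  -0.0291  0.0497]
278 220 [ 0.4924 -0.0749  0.0497]
362 190 [ 0.6065 -0.01    0.0484]
362 220 [ 0.6159 -0.0552  0.049 ]
300 150 [0.5084 0.0274 0.0103]
347 270 [ 0.6049 -0.128   0.0727]
```

View pics/w7y.png

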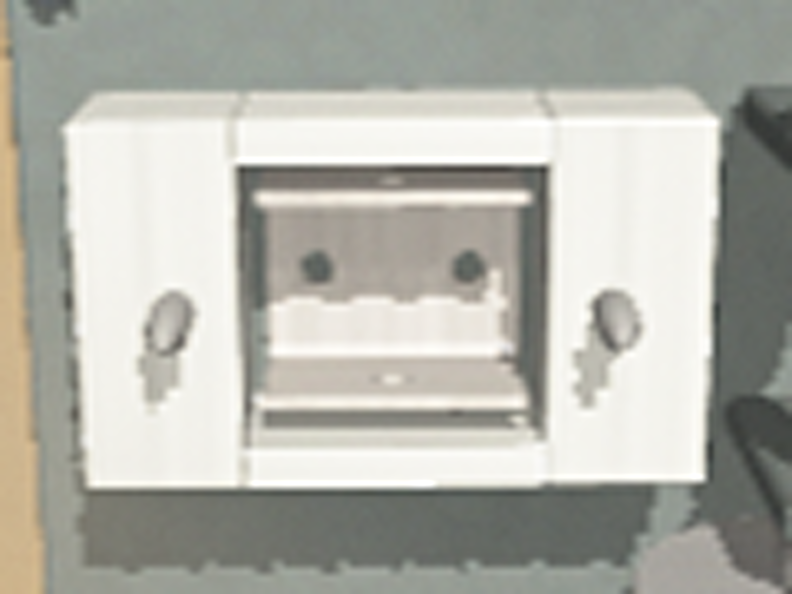

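```bash
python3 - <<'E'
from plant import robot
from ov import *
X=fw([.05,0,.25],np.array([.5473,-.0292]),np.radians(9.75))[0];print(X)
plan(robot,X,189.75)
E
```

```text
[ 0.5965778  -0.02073252  0.25      ]
t 7.3 pos [5.431e-01 5.000e-04 2.703e-01] yaw 99.29 F [ 0.11 -0.18  0.09] open 0.0909
shift [-0.0988  0.1643  0.0677] turn -0.5025 deg -90.46
```

Request:
drive_tool:
  steps:
    - {"tx": -0.099, "ty": 0.164, "tz": 0, "turn": -0.5025, "jaw": 1}
    - {"tx": -0.099, "ty": 0.164, "tz": 0, "turn": -0.5025, "jaw": 1}
    - {"tx": -0.099, "ty": 0.164, "tz": 0, "turn": -0.5025, "jaw": 1}
    - {"tx": -0.099, "ty": 0.164, "tz": 0, "turn": -0.5025, "jaw": 1}
    - {"tx": -0.099, "ty": 0.164, "tz": 0, "turn": -0.5025, "jaw": 1}
    - {"tx": -0.099, "ty": 0.164, "tz": 0, "turn": -0.5025, "jaw": 1}
    - {"tx": -0.099, "ty": 0.164, "tz": 0, "turn": -0.5025, "jaw": 1}
    - {"tx": -0.099, "ty": 0.164, "tz": 0, "turn": -0.5025, "jaw": 1}
    - {"tx": -0.099, "ty": 0.164, "tz": 0, "turn": -0.5025, "jaw": 1}
    - {"tx": -0.099, "ty": 0.164, "tz": 0.068, "turn": -0.5025, "jaw": 1}
    - {"tx": -0.099, "ty": 0.164, "tz": 0.068, "turn": -0.5025, "jaw": 1}
    - {"tx": -0.099, "ty": 0.164, "tz": 0.068, "turn": -0.5025, "jaw": 1}

```text
t: 8.5
tool_pos: [0.5961, -0.0208, 0.2487]
orientation: [0.268, -3.129, -0.001]
force: [0.2, -0.1, 0.2]
opening: 0.093
```

```bash
python3 - <<'E'
from plant import robot
from ov import *
plan(robot,[.458,.313,.2],168)
p,d,c=snap(robot,"w8")
over(p,c,"w8o",np.array([.5473,-.0292]),np.radians(9.75))
E
```

```text
t 8.5 pos [ 0.5961 -0.0208  0.2487] yaw -170.19 F [ 0.16 -0.05  0.23] open 0.093
shift [0.2638 1.1748 0.1631] turn 0.1212 deg 21.81
```

View pics/w8o.png

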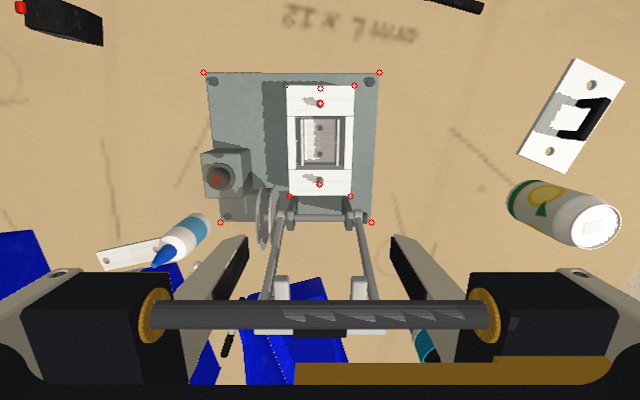

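```bash
python3 - <<'E'
from ov import *
p,d,c=pickle.load(open("w8.pkl","rb"))
cv2.imwrite("pics/w8y.png",cv2.resize(p[75:205,260:380],None,fx=4.6,fy=4.6,interpolation=cv2.INTER_CUBIC))
cv2.imwrite("pics/w8c.png",cv2.resize(p[50:255,505:635],None,fx=2.9,fy=2.9,interpolation=cv2.INTER_CUBIC))
E
```

```text
(no output)
```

View pics/w8y.png

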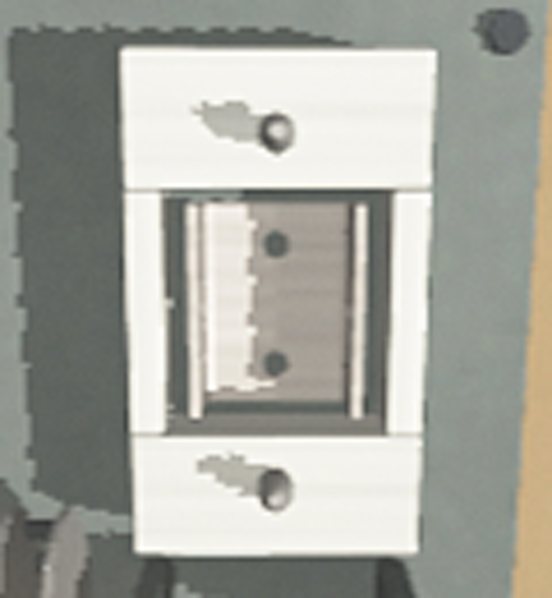

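View pics/w8c.png

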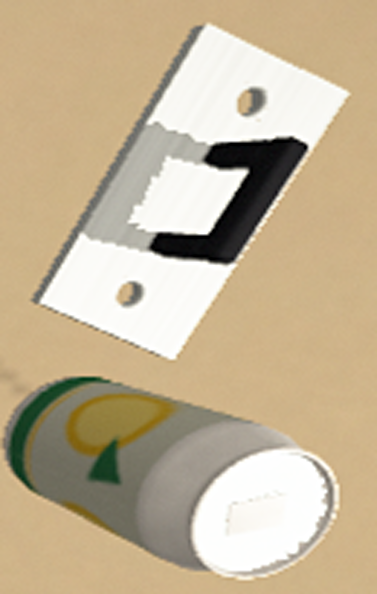

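```bash
python3 - <<'E'
from ov import *
from plant import robot
from scipy.optimize import least_squares
p,d,c=pickle.load(open("w8.pkl","rb"))
f=np.array([(-70,-42,50),(-70,42,50),(70,-42,50),(70,42,50),(-48,0,72),(48,0,72)])/1e3
im=np.array([(120.5,48),(435.5,48),(133,553.5),(419.5,553.5),(276,131),(274.5,489)])/4.6+[260-.39,75-.39]
for idx in ([0,1,2,3],[4,5],range(6)):
    idx=list(idx)
    r=lambda x:(proj(fw(f[idx],x[:2],x[2]),c)-im[idx]).ravel()
    s=least_squares(r,[*t,th])
    print(s.x[:2].round(4),np.degrees(s.x[2]).round(2),r(s.x).round(2))
h1=ray(252/2.9+505-.3,102/2.9+50-.3,.008,c);h2=ray(131/2.9+505-.3,293/2.9+50-.3,.008,c)
# hole visible ellipse center ~ top rim
m=(h1+h2)/2; yaw=np.degrees(np.arctan2(*(h2-h1)[[1,0]]));print("cover",m,yaw,np.linalg.norm(h1-h2))
X=m+[.05*np.cos(np.radians(yaw)),.05*np.sin(np.radians(yaw)),0];X[2]=.2067;print(X)
plan(robot,X,180+yaw)
E
```

```text
[ 0.5469 -0.0287] 9.66 [-0.3  -0.41  0.23 -0.26  0.43  0.38 -0.34  0.47]
[ 0.5457 -0.0296] 9.55 [ 0.01 -1.23 -0.    1.46]
[ 0.5465 -0.029 ] 9.64 [-0.47 -0.85  0.09 -0.67  0.24  0.03 -0.51  0.14  0.27 -0.45  0.36  2.12]
cover [0.4579637  0.31307472 0.008     ] -11.804315090157239 0.09537341092775019
[0.50690629 0.30284623 0.2067    ]
t 8.55 pos [ 0.5963 -0.0208  0.2494] yaw -170.37 F [ 0.31 -0.39  0.03] open 0.093
shift [0.113  1.1135 0.1424] turn 0.1191 deg 21.44
```

Request:
drive_tool:
  steps:
    - {"tx": 0.113, "ty": 1, "tz": 0, "turn": 0.119, "jaw": 1}
    - {"tx": 0.113, "ty": 1, "tz": 0, "turn": 0.119, "jaw": 1}
    - {"tx": 0.113, "ty": 1, "tz": 0, "turn": 0.119, "jaw": 1}
    - {"tx": 0.113, "ty": 1, "tz": 0, "turn": 0.119, "jaw": 1}
    - {"tx": 0.113, "ty": 1, "tz": 0, "turn": 0.119, "jaw": 1}
    - {"tx": 0.113, "ty": 1, "tz": 0, "turn": 0.119, "jaw": 1}
    - {"tx": 0.113, "ty": 1, "tz": 0.142, "turn": 0.119, "jaw": 1}
    - {"tx": 0.113, "ty": 1, "tz": 0.142, "turn": 0.119, "jaw": 1}

```text
t: 9.35
tool_pos: [0.5082, 0.2702, 0.2022]
orientation: [-0.317, -3.119, 0.006]
force: [-0.5, -1.3, -0.8]
opening: 0.0932
```

```bash
python3 - <<'E'
from plant import robot
from ov import *
plan(robot,[.5069,.3028,.2067],168.2)
E
```

```text
t 9.35 pos [0.5082 0.2702 0.2022] yaw 168.38 F [-0.53 -1.29 -0.83] open 0.0932
shift [ 0.0264  0.1053 -0.0152] turn 0.001 deg 0.18
```

Request:
drive_tool:
  steps:
    - {"tx": 0.026, "ty": 0.105, "tz": -0.015, "turn": 0.001, "jaw": 1}
    - {"tx": 0.026, "ty": 0.105, "tz": -0.015, "turn": 0.001, "jaw": 1}
    - {"tx": 0.026, "ty": 0.105, "tz": -0.015, "turn": 0.001, "jaw": 1}

```text
t: 9.65
tool_pos: [0.5109, 0.3012, 0.2131]
orientation: [0.326, 3.123, 0.0]
force: [-0.1, -0.3, -0.8]
opening: 0.093
```

```bash
python3 - <<'E'
from plant import robot
from ov import *
plan(robot,[.5069,.3028,.2067],168.2)
p,d,c=snap(robot,"w9")
cv2.imwrite("pics/w9y.png",cv2.resize(p[75:205,260:380],None,fx=4.6,fy=4.6,interpolation=cv2.INTER_CUBIC))
E
```

```text
t 9.65 pos [0.5109 0.3012 0.2131] yaw 168.07 F [-0.06 -0.3  -0.79] open 0.093
shift [0.0143 0.0023 0.0214] turn -0.0007 deg -0.13
```

View pics/w9.png

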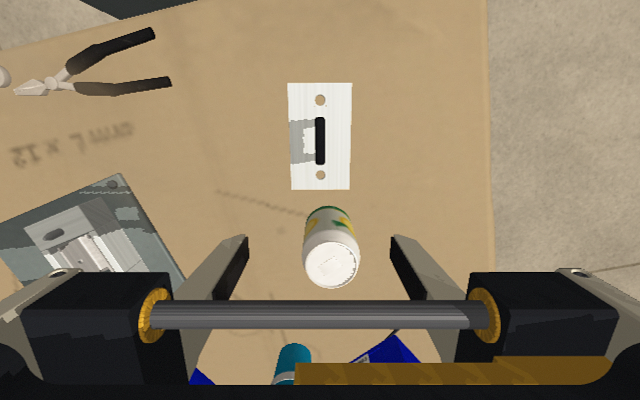

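View pics/w9y.png

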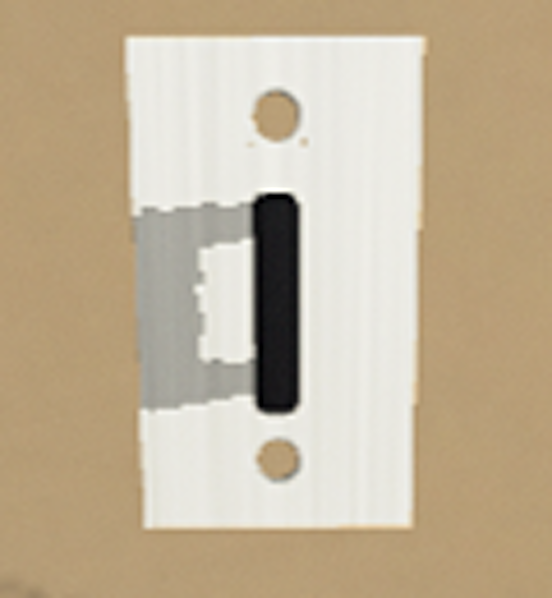

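```bash
python3 - <<'E'
from ov import *
from plant import robot
from scipy.optimize import least_squares
p,d,c=pickle.load(open("w9.pkl","rb"))
f=np.array([(-68,-40,8),(-68,40,8),(68,-40,8),(68,40,8),(-48,0,8),(48,0,8),(-28,0,46),(28,0,46)])/1e3
im=np.array([(127,37.5),(426,37.5),(144,527),(413,527),(276,114.5),(278,459.5),(277,194),(277,412)])/4.6+[260-.39,75-.39]
for idx in ([0,1,2,3],[4,5],[0,1,2,3,4,5],[6,7]):
    idx=list(idx)
    r=lambda x:(proj(fw(f[idx],x[:2],x[2]),c)-im[idx]).ravel()
    s=least_squares(r,[.458,.313,-.2])
    print(s.x[:2].round(4),np.degrees(s.x[2]).round(2),r(s.x).round(2))
X=[*s.x[:2],.15]
plan(robot,[.458,.313,.0225],168.1)
W=cloud(d,c)
for (u,v) in [(300,95),(340,95),(300,180),(340,180),(320,140)]: print(W[v,u].round(4))
E
```

```text
[0.4583 0.3127] -11.75 [ 0.2   0.06 -0.06 -0.19  0.19  0.18 -0.34 -0.04]
[0.4577 0.3126] -11.58 [-0.   -0.08  0.    0.09]
[0.4581 0.3127] -11.72 [ 0.13 -0.09 -0.11 -0.37  0.17  0.06 -0.35 -0.19  0.17  0.25 -0.03  0.37]
[0.4577 0.3125] -11.91 [-0.   -0.54  0.    0.6 ]
t 9.7 pos [0.5109 0.3008 0.2129] yaw 168.05 F [ 0.27 -0.83 -1.1 ] open 0.0929
shift [0.1815 0.0033 0.6344] turn -0.0003 deg -0.05
[0.4005 0.2993 0.0077]
[0.4108 0.3484 0.0064]
[0.5062 0.2748 0.0089]
[0.5179 0.3282 0.0075]
[0.4565 0.3129 0.0465]
```

```bash
python3 - <<'E'
from plant import robot
from ov import *
plan(robot,[.458,.3126,.021],168.28)
E
```

```text
t 9.7 pos [0.5109 0.3008 0.2129] yaw 168.05 F [ 0.27 -0.83 -1.1 ] open 0.0929
shift [0.1812 0.002  0.6394] turn -0.0013 deg -0.23
```

Request:
drive_tool:
  steps:
    - {"tx": 0.181, "ty": 0.002, "tz": 0.1, "turn": -0.0013, "jaw": 0.5}
    - {"tx": 0.181, "ty": 0.002, "tz": 0.2, "turn": -0.0013, "jaw": 0.5}
    - {"tx": 0.181, "ty": 0.002, "tz": 0.32, "turn": -0.0013, "jaw": 0.5}
    - {"tx": 0.181, "ty": 0.002, "tz": 0.42, "turn": -0.0013, "jaw": 0.5}
    - {"tx": 0.181, "ty": 0.002, "tz": 0.5, "turn": -0.0013, "jaw": 0.5}
    - {"tx": 0.181, "ty": 0.002, "tz": 0.58, "turn": -0.0013, "jaw": 0.5}
    - {"tx": 0.181, "ty": 0.002, "tz": 0.62, "turn": -0.0013, "jaw": 0.5}
    - {"tx": 0.181, "ty": 0.002, "tz": 0.639, "turn": -0.0013, "jaw": 0.5}
    - {"tx": 0.181, "ty": 0.002, "tz": 0.639, "turn": -0.0013, "jaw": 0.5}
    - {"tx": 0.181, "ty": 0.002, "tz": 0.639, "turn": -0.0013, "jaw": 0.5}

```text
t: 10.7
tool_pos: [0.4579, 0.3137, 0.0214]
orientation: [0.319, 3.124, 0.002]
force: [1.3, 0.1, -0.2]
opening: 0.0463
```

```bash
python3 - <<'E'
from plant import robot
from ov import *
plan(robot,[.458,.3126,.021],168.28)
p,d,c=snap(robot,"w10")
E
```

```text
t 10.7 pos [0.4579 0.3137 0.0214] yaw 168.36 F [ 1.33  0.12 -0.22] open 0.0463
shift [-0.0012 -0.0034  0.0013] turn 0.0004 deg 0.08
```

View pics/w10.png

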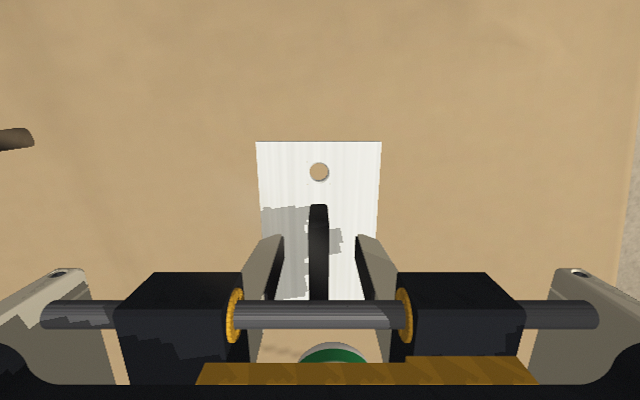

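Request:
drive_tool:
  steps:
    - {"tx": 0, "ty": 0, "tz": 0, "turn": 0, "jaw": 0}
    - {"tx": 0, "ty": 0, "tz": 0, "turn": 0, "jaw": 0}
    - {"tx": 0, "ty": 0, "tz": 0, "turn": 0, "jaw": 0}
    - {"tx": 0, "ty": 0, "tz": 0, "turn": 0, "jaw": 0}
    - {"tx": 0, "ty": 0, "tz": 0, "turn": 0, "jaw": 0}
    - {"tx": 0, "ty": 0, "tz": 0, "turn": 0, "jaw": 0}
  force: 45

```text
t: 11.35
tool_pos: [0.4568, 0.3135, 0.0201]
orientation: [0.318, 3.125, 0.0]
force: [-0.3, 1.2, 0.5]
opening: 0.0116
```

```bash
python3 - <<'E'
from plant import robot
from ov import *
plan(robot,[.458,.3126,.021],168.28)
E
```

```text
t 11.35 pos [0.4568 0.3135 0.0201] yaw 168.38 F [-0.3   1.19  0.54] open 0.0116
shift [-0.0045 -0.002  -0.003 ] turn 0.0006 deg 0.1
```

Request:
drive_tool:
  steps:
    - {"tx": 0, "ty": 0, "tz": -0.05, "turn": 0, "jaw": 0}
    - {"tx": 0, "ty": 0, "tz": -0.2, "turn": 0, "jaw": 0}
    - {"tx": 0, "ty": 0, "tz": -0.35, "turn": 0, "jaw": 0}
    - {"tx": 0, "ty": 0, "tz": -0.5, "turn": 0, "jaw": 0}
    - {"tx": 0, "ty": 0, "tz": -0.5, "turn": 0, "jaw": 0}
    - {"tx": 0, "ty": 0, "tz": -0.5, "turn": 0, "jaw": 0}

```text
t: 11.95
tool_pos: [0.4577, 0.3139, 0.1723]
orientation: [0.318, 3.122, 0.003]
force: [0.7, -0.5, -1.4]
opening: 0.0118
```

```bash
python3 - <<'E'
from plant import robot
from ov import *
plan(robot,[.458,.3126,.021],168.28)
p,d,c=snap(robot,"w11")
s=robot.read_state()
W=cloud(d,c);T=R.from_rotvec(s['orientation']).as_matrix()
for (u,v) in [(270,150),(370,150),(270,190),(370,190),(275,230),(368,225)]: print((T.T@(W[v,u]-s['tool_pos'])).round(4))
cv2.imwrite("pics/w11y.png",cv2.resize(p[130:260,240:400],None,fx=4.6,fy=4.6,interpolation=cv2.INTER_CUBIC))
E
```

```text
t 11.95 pos [0.4577 0.3139 0.1723] yaw 168.38 F [ 0.72 -0.48 -1.37] open 0.0118
shift [-4.000e-04 -5.400e-03  5.044e-01] turn 0.0006 deg 0.1
[ 0.0613 -0.0315  0.0109]
[0.0613 0.0323 0.0105]
[ 0.0355 -0.0325  0.0089]
[0.0353 0.0334 0.0092]
[ 0.0066 -0.0308  0.0098]
[0.0101 0.0335 0.0098]
```

View pics/w11y.png

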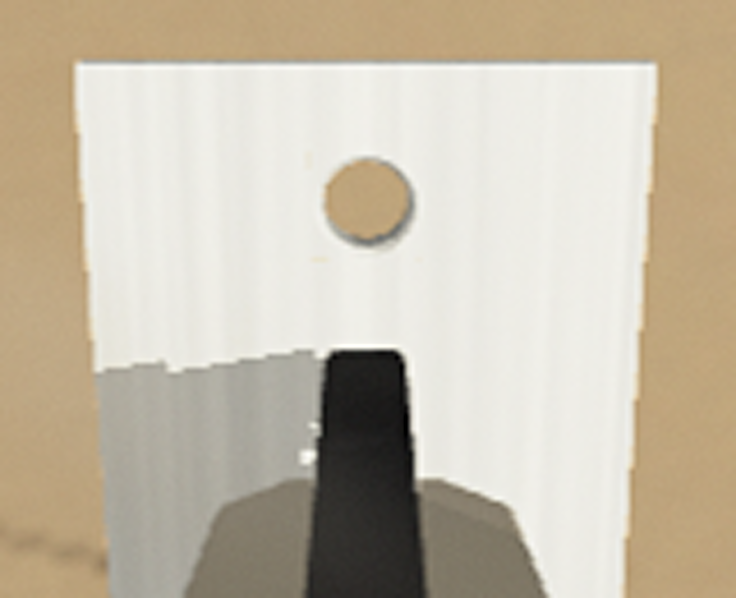

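```bash
python3 - <<'E'
from ov import *
from plant import robot
p,d,c=pickle.load(open("w11.pkl","rb"))
s=robot.read_state();print(s['tool_pos'])
T=R.from_rotvec(s['orientation']).as_matrix();print(T[:,2])
P=np.array([(75,63),(657,63),(369.5,201)])/4.6+[240-.39,130-.39]
for zz in (.0125,.0105):
  for q in P:
    w=ray(*q,s['tool_pos'][2]-zz,c); print(zz,(T.T@(w-s['tool_pos'])).round(4))
# in-hand prediction from grasp pose
th=np.radians(168.38);e=np.array([.458,.3126])-np.array([.4574,.3135])
print("pred cover in tool", [np.cos(th)*e[0]+np.sin(th)*e[1], np.sin(th)*e[0]-np.cos(th)*e[1]])
E
```

```text
[0.45660318 0.31327159 0.1701241 ]
[ 1.95936362e-05 -1.63037261e-05 -1.00000000e+00]
0.0125 [ 0.0654 -0.0405  0.0125]
0.0125 [0.0653 0.0404 0.0125]
0.0125 [0.0459 0.0004 0.0125]
0.0105 [ 0.0656 -0.0401  0.0105]
0.0105 [0.0655 0.0399 0.0105]
0.0105 [0.0463 0.0004 0.0105]
pred cover in tool [np.float64(-0.0007689808609322674), np.float64(-0.0007607025933437746)]
```

```bash
python3 - <<'E'
from plant import robot
from ov import *
X=fw([-.0018,-.0003,.17],np.array([.5468,-.0289]),np.radians(9.65))[0];print(X)
plan(robot,X,189.65)
E
```

```text
[ 0.54507576 -0.02949749  0.17      ]
t 12.0 pos [0.4566 0.3133 0.1701] yaw 168.38 F [-0.73 -0.32 -3.07] open 0.0115
shift [-5.1900e-01 -1.0598e+00  4.0000e-04] turn -0.1182 deg -21.27
```

Request:
drive_tool:
  steps:
    - {"tx": -0.1, "ty": -0.1, "tz": 0, "turn": -0.02, "jaw": 0}
    - {"tx": -0.47, "ty": -0.95, "tz": 0, "turn": -0.118, "jaw": 0}
    - {"tx": -0.47, "ty": -0.95, "tz": 0, "turn": -0.118, "jaw": 0}
    - {"tx": -0.47, "ty": -0.95, "tz": 0, "turn": -0.118, "jaw": 0}
    - {"tx": -0.47, "ty": -0.95, "tz": 0, "turn": -0.118, "jaw": 0}
    - {"tx": -0.47, "ty": -0.95, "tz": 0, "turn": -0.118, "jaw": 0}
    - {"tx": -0.47, "ty": -0.95, "tz": 0, "turn": -0.118, "jaw": 0}
    - {"tx": -0.47, "ty": -0.95, "tz": 0, "turn": -0.118, "jaw": 0}
    - {"tx": -0.47, "ty": -0.95, "tz": 0, "turn": -0.118, "jaw": 0}

```text
t: 12.9
tool_pos: [0.5361, 0.0053, 0.1678]
orientation: [0.259, -3.127, -0.002]
force: [-0.8, -0.1, -1.0]
opening: 0.0116
```

```bash
python3 - <<'E'
from plant import robot
from ov import *
X=fw([-.0018,-.0003,.125],np.array([.5468,-.0289]),np.radians(9.65))[0];print(X)
plan(robot,X,189.65)
E
```

```text
[ 0.54507576 -0.02949749  0.125     ]
t 12.9 pos [0.5361 0.0053 0.1678] yaw -170.51 F [-0.8  -0.09 -1.03] open 0.0116
shift [-0.011  -0.1194  0.1425] turn -0.0009 deg -0.16
```

Request:
drive_tool:
  steps:
    - {"tx": -0.011, "ty": -0.06, "tz": 0, "turn": -0.001, "jaw": 0}
    - {"tx": -0.011, "ty": -0.119, "tz": 0, "turn": -0.001, "jaw": 0}
    - {"tx": -0.011, "ty": -0.119, "tz": 0.07, "turn": -0.001, "jaw": 0}
    - {"tx": -0.011, "ty": -0.119, "tz": 0.142, "turn": -0.001, "jaw": 0}
    - {"tx": -0.011, "ty": -0.119, "tz": 0.142, "turn": -0.001, "jaw": 0}
    - {"tx": -0.011, "ty": -0.119, "tz": 0.142, "turn": -0.001, "jaw": 0}
    - {"tx": -0.011, "ty": -0.119, "tz": 0.142, "turn": -0.001, "jaw": 0}

```text
t: 13.6
tool_pos: [0.5472, -0.0281, 0.1284]
orientation: [-0.27, 3.129, -0.0]
force: [0.5, 0.3, -2.4]
opening: 0.0117
```

```bash
python3 - <<'E'
from plant import robot
from ov import *
X=fw([-.0018,-.0003,.125],np.array([.5468,-.0289]),np.radians(9.65))[0]
plan(robot,X,189.65)
p,d,c=snap(robot,"w12")
plan(robot,X,189.65)
cv2.imwrite("pics/w12y.png",cv2.resize(p[130:260,240:400],None,fx=4.6,fy=4.6,interpolation=cv2.INTER_CUBIC))
E
```

```text
t 13.6 pos [ 0.5472 -0.0281  0.1284] yaw -170.13 F [ 0.54  0.34 -2.42] open 0.0117
shift [ 0.0079 -0.0035  0.0114] turn 0.0012 deg 0.22
t 13.65 pos [ 0.5475 -0.0282  0.1287] yaw -170.14 F [-0.11  0.16 -1.82] open 0.0115
shift [ 0.0086 -0.0027  0.0124] turn 0.0011 deg 0.21
```

View pics/w12y.png

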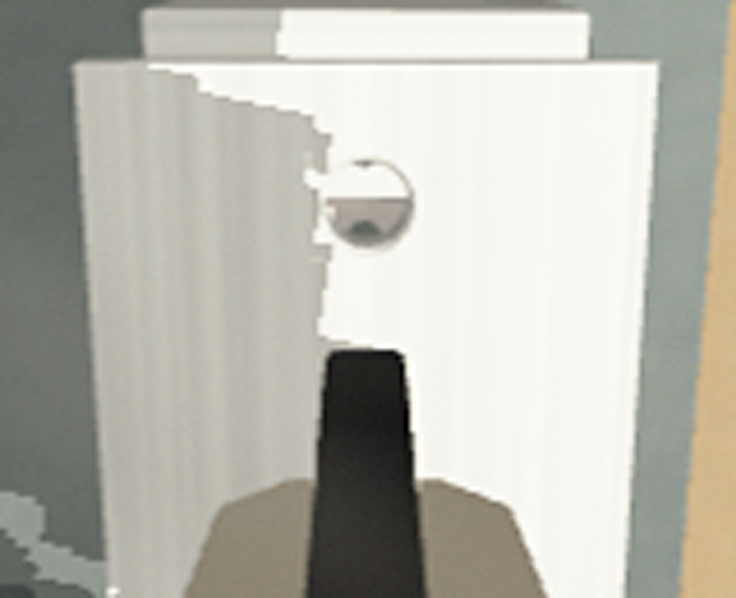

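View pics/w12.png

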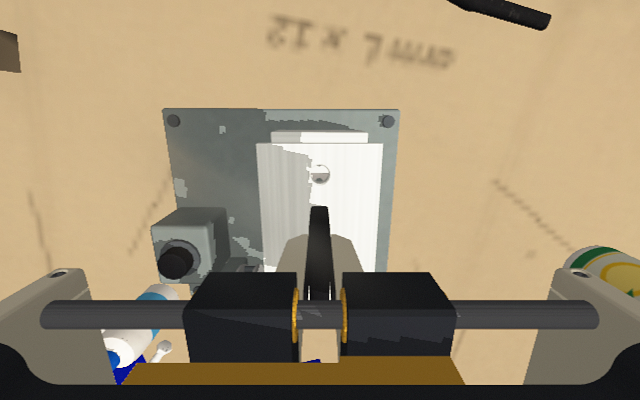

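```bash
python3 - <<'E'
from ov import *
p,d,c=pickle.load(open("w12.pkl","rb"))
tp=np.array([.5473,-.0281,.1286]);
A=R.from_rotvec(c['attitude']).as_matrix()
# tool frame from camera mount
M=np.array([[0,-.9555,-.2951],[1,0,0],[0,-.2951,.9555]])
T=A@M.T; tp2=c['eye']-T@np.array([.0833,-.0014,-.1661]);print("tcp via cam",tp2)
W=cloud(d,c)
print("nest z",W[140,340],W[143-8,320], "cover", W[165,300],W[165,360])
px=lambda q:np.array(q)/4.6+[240-.39,130-.39]
tz=tp[2]
for n,q,z in [("cov",(73,62),tz-.0125),("cov",(659,62),tz-.0125),("hole",(369.5,202),tz-.0125),("nest",(142,10),.05),("nest",(590,10),.05)]:
    print(n,(T.T@(ray(*px(q),z,c)-tp)).round(4))
E
```

```text
tcp via cam [ 0.54673978 -0.02753093  0.1284699 ]
nest z [ 0.48174321 -0.02180496  0.0501499 ] [ 0.48056729 -0.03950985  0.04982673] cover [ 0.49694002 -0.04999049  0.11690532] [ 0.49030634 -0.01201626  0.117245  ]
cov [ 0.0672 -0.0409  0.0124]
cov [0.0672 0.0396 0.0124]
hole [ 0.0476 -0.0001  0.0124]
nest [ 0.0705 -0.0423  0.0785]
nest [0.0705 0.041  0.0785]
```

Request:
drive_tool:
  steps:
    - {"tx": 0.0055, "ty": -0.0015, "tz": 0.04, "turn": 0.0006, "jaw": 0}
    - {"tx": 0.0055, "ty": -0.0015, "tz": 0.08, "turn": 0.0006, "jaw": 0}
    - {"tx": 0.0055, "ty": -0.0015, "tz": 0.1, "turn": 0.0006, "jaw": 0}
    - {"tx": 0.0055, "ty": -0.0015, "tz": 0.1, "turn": 0.0006, "jaw": 0}
    - {"tx": 0.0055, "ty": -0.0015, "tz": 0.1, "turn": 0.0006, "jaw": 0}

```text
t: 14.15
tool_pos: [0.5449, -0.0296, 0.0971]
orientation: [0.265, -3.13, -0.0]
force: [0.3, 0.1, -1.6]
opening: 0.0117
```

```bash
cat > m.py <<'E'
from ov import *
M=np.array([[0,-.9555,-.2951],[1,0,0],[0,-.2951,.9555]])
def toolframe(c):
    T=R.from_rotvec(c['attitude']).as_matrix()@M.T
    return T,c['eye']-T@np.array([.0833,-.0014,-.1661])
E
python3 - <<'E'
from plant import robot
from m import *
X=fw([-.0018,-.0003,.1],np.array([.5468,-.0289]),np.radians(9.65))[0]
p,d,c=snap(robot,"w13")
plan(robot,X,189.65); print(toolframe(c)[1])
cv2.imwrite("pics/w13y.png",cv2.resize(p[130:260,240:400],None,fx=4.6,fy=4.6,interpolation=cv2.INTER_CUBIC))
E
```

```text
t 14.2 pos [ 0.5453 -0.0296  0.0975] yaw -170.31 F [ 0.38 -0.15 -2.97] open 0.0118
shift [ 0.0007  0.0005 -0.0083] turn 0.0002 deg 0.04
[ 0.54445688 -0.02902349  0.09709579]
```

View pics/w13y.png

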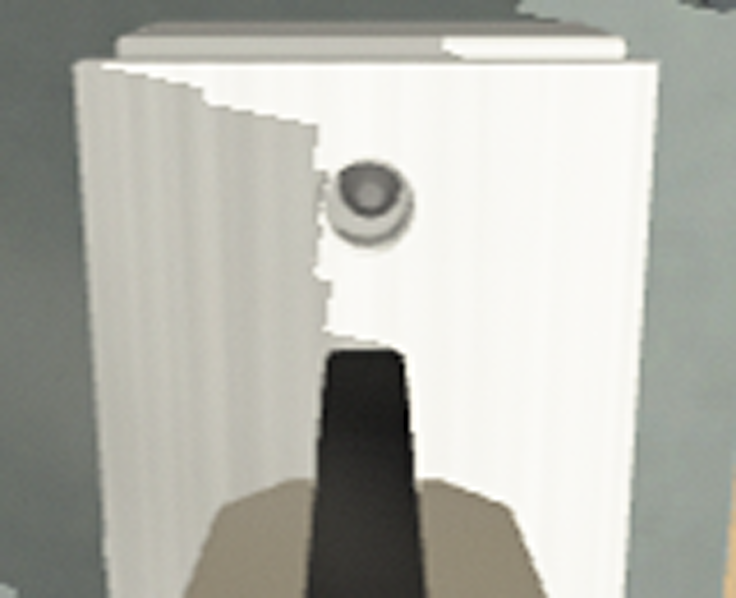

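```bash
python3 - <<'E'
from m import *
p,d,c=pickle.load(open("w13.pkl","rb"))
T,tp=toolframe(c)
px=lambda q:np.array(q)/4.6+[240-.39,130-.39]
W=cloud(d,c); print("cover z",W[160:175,300].mean(0),W[160:175,360].mean(0),"hole",W[172,320])
zc=tp[2]-.0125
for n,q,z in [("cov",(73,62),zc),("cov",(659,62),zc),("hole",(370,202.5),zc),("nest",(117,38),.05),("nest",(627,38),.05),("tip",(371,192),.072)]:
    print(n,(T.T@(ray(*px(q),z,c)-tp)).round(4))
E
```

```text
cover z [ 0.49596156 -0.05114971  0.08510233] [ 0.48945261 -0.0129106   0.08516454] hole [ 0.49962817 -0.03734163  0.07152807]
cov [ 0.0667 -0.0416  0.0125]
cov [0.0667 0.039  0.0126]
hole [ 0.0471 -0.0007  0.0125]
nest [ 0.0673 -0.0419  0.0471]
nest [0.0673 0.0413 0.0472]
tip [ 0.0461 -0.0005  0.0251]
```

Request:
drive_tool:
  steps:
    - {"tx": -0.0035, "ty": 0.001, "tz": 0, "turn": 0, "jaw": 0}
    - {"tx": -0.0035, "ty": 0.001, "tz": 0.01, "turn": 0, "jaw": 0}
    - {"tx": -0.0035, "ty": 0.001, "tz": 0.02, "turn": 0, "jaw": 0}
    - {"tx": -0.0035, "ty": 0.001, "tz": 0.03, "turn": 0, "jaw": 0}
    - {"tx": -0.0035, "ty": 0.001, "tz": 0.04, "turn": 0, "jaw": 0}
    - {"tx": -0.0035, "ty": 0.001, "tz": 0.04, "turn": 0, "jaw": 0}
    - {"tx": -0.0035, "ty": 0.001, "tz": 0.04, "turn": 0, "jaw": 0}

```text
t: 14.9
tool_pos: [0.5461, -0.029, 0.0853]
orientation: [0.265, -3.13, -0.0]
force: [0.4, 0.2, -2.2]
opening: 0.0116
```

```bash
python3 - <<'E'
from plant import robot
from m import *
X=fw([-.0018,-.0003,.0701],np.array([.5468,-.0289]),np.radians(9.65))[0]
p,d,c=snap(robot,"w14")
plan(robot,X,189.65); print(toolframe(c)[1],robot.read_state()['wrist_torque'])
cv2.imwrite("pics/w14y.png",cv2.resize(p[130:260,240:400],None,fx=4.6,fy=4.6,interpolation=cv2.INTER_CUBIC))
W=cloud(d,c); print("cover z",W[160:175,300].mean(0),W[160:175,360].mean(0))
E
```

```text
t 14.95 pos [ 0.5462 -0.029   0.0855] yaw -170.31 F [-0.97 -0.01 -2.78] open 0.0117
shift [ 0.004  -0.0008  0.0512] turn 0.0002 deg 0.04
[ 0.54557367 -0.02851658  0.08530116] [ 0.08658994 -0.0169425  -0.00982383]
cover z [ 0.4970555  -0.05064509  0.07342886] [ 0.49056365 -0.01242222  0.07340512]
```

View pics/w14y.png

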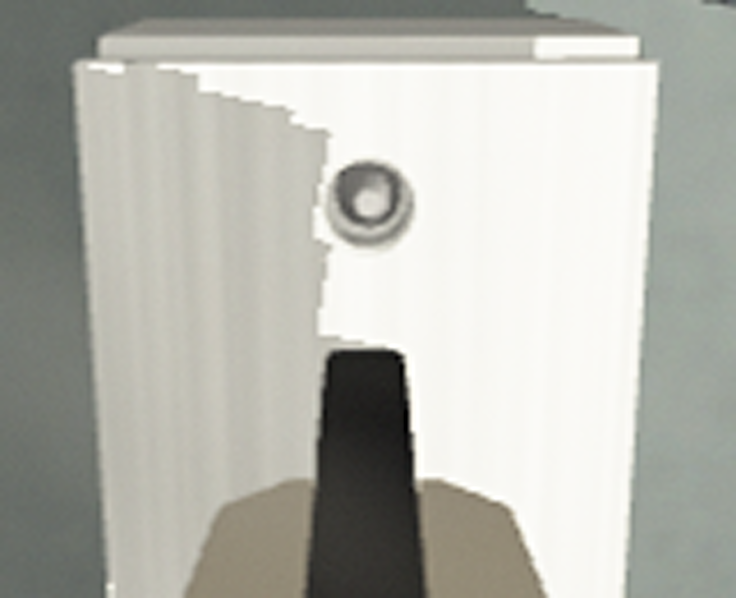

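Request:
drive_tool:
  steps:
    - {"tx": 0.0005, "ty": 0, "tz": 0.01, "turn": 0, "jaw": 0}
    - {"tx": 0.0005, "ty": 0, "tz": 0.02, "turn": 0, "jaw": 0}
    - {"tx": 0.0005, "ty": 0, "tz": 0.03, "turn": 0, "jaw": 0}
    - {"tx": 0.0005, "ty": 0, "tz": 0.04, "turn": 0, "jaw": 0}
    - {"tx": 0.0005, "ty": 0, "tz": 0.046, "turn": 0, "jaw": 0}
    - {"tx": 0.0005, "ty": 0, "tz": 0.046, "turn": 0, "jaw": 0}
    - {"tx": 0.0005, "ty": 0, "tz": 0.046, "turn": 0, "jaw": 0}

```text
t: 15.65
tool_pos: [0.546, -0.0291, 0.0716]
orientation: [0.265, -3.13, -0.0]
force: [0.3, -0.6, -1.5]
opening: 0.0116
```

```bash
python3 - <<'E'
from plant import robot
from m import *
X=fw([-.0018,-.0003,.0701],np.array([.5468,-.0289]),np.radians(9.65))[0]
p,d,c=snap(robot,"w15")
plan(robot,X,189.65); print(toolframe(c)[1],robot.read_state()['wrist_torque'])
cv2.imwrite("pics/w15y.png",cv2.resize(p[130:260,240:400],None,fx=4.6,fy=4.6,interpolation=cv2.INTER_CUBIC))
W=cloud(d,c); print("cover z",W[160:175,300].mean(0),W[160:175,360].mean(0))
E
```

```text
t 15.7 pos [ 0.5461 -0.0291  0.0717] yaw -170.31 F [-0.63 -0.77 -2.17] open 0.0117
shift [ 0.0036 -0.0007  0.0054] turn 0.0002 deg 0.04
[ 0.54555616 -0.02855719  0.07165594] [ 0.00387103 -0.04530264  0.0144206 ]
cover z [ 0.49500286 -0.05023643  0.07133955] [ 0.49055265 -0.01245867  0.05971425]
```

View pics/w15y.png

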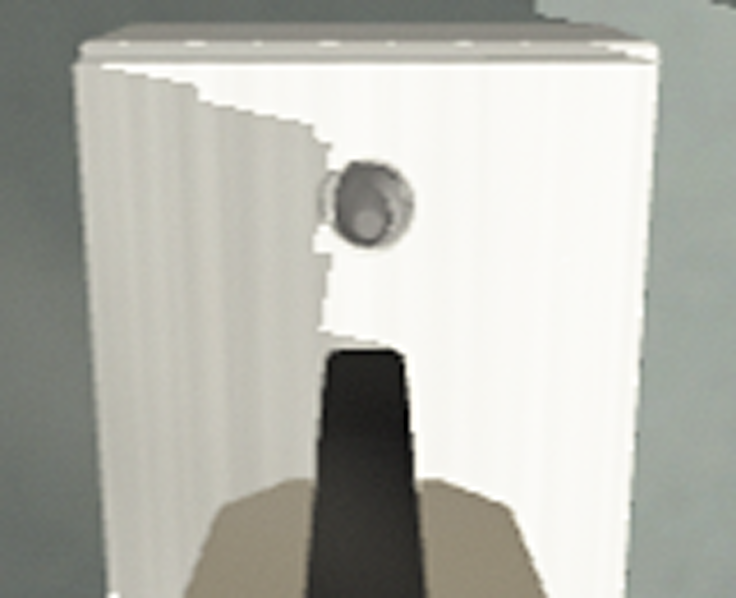

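Request:
drive_tool:
  steps:
    - {"tx": 0, "ty": 0, "tz": 0.003, "turn": 0, "jaw": 0}
    - {"tx": 0, "ty": 0, "tz": 0.006, "turn": 0, "jaw": 0}
    - {"tx": 0, "ty": 0, "tz": 0.007, "turn": 0, "jaw": 0}
    - {"tx": 0, "ty": 0, "tz": 0.007, "turn": 0, "jaw": 0}

```text
t: 16.1
tool_pos: [0.5463, -0.0291, 0.0701]
orientation: [-0.265, 3.13, -0.0]
force: [-2.2, 0.0, 4.3]
opening: 0.0114
```

```bash
python3 - <<'E'
from plant import robot
from m import *
X=fw([-.0018,-.0003,.0701],np.array([.5468,-.0289]),np.radians(9.65))[0]
p,d,c=snap(robot,"w16")
plan(robot,X,189.65); print(toolframe(c)[1],robot.read_state()['wrist_torque'])
W=cloud(d,c); print("cover z",W[160:175,305:310].reshape(-1,3).mean(0),W[160:175,360].mean(0))
E
```

```text
t 16.15 pos [ 0.5463 -0.0291  0.0701] yaw -170.3 F [-3.2   0.71  3.97] open 0.0117
shift [ 0.0041 -0.0006 -0.0001] turn 0.0003 deg 0.05
[ 0.54577367 -0.0285886   0.07010516] [0.11056266 0.45077785 0.05073436]
cover z [ 0.49602017 -0.04622175  0.06060485] [ 0.49076377 -0.01250915  0.0582308 ]
```

Request:
drive_tool:
  steps:
    - {"tx": 0, "ty": 0, "tz": 0, "turn": 0, "jaw": 0.5}
    - {"tx": 0, "ty": 0, "tz": 0, "turn": 0, "jaw": 0.5}
    - {"tx": 0, "ty": 0, "tz": 0, "turn": 0, "jaw": 0.5}
    - {"tx": 0, "ty": 0, "tz": 0, "turn": 0, "jaw": 0.5}
    - {"tx": 0, "ty": 0, "tz": 0, "turn": 0, "jaw": 0.5}
    - {"tx": 0, "ty": 0, "tz": -0.1, "turn": 0, "jaw": 0.5}
    - {"tx": 0, "ty": 0, "tz": -0.25, "turn": 0, "jaw": 0.5}
    - {"tx": 0, "ty": 0, "tz": -0.4, "turn": 0, "jaw": 0.5}
    - {"tx": 0, "ty": 0, "tz": -0.58, "turn": 0, "jaw": 0.5}
    - {"tx": 0, "ty": 0, "tz": -0.58, "turn": 0, "jaw": 0.7}
    - {"tx": 0, "ty": 0, "tz": -0.58, "turn": 0, "jaw": 1}
    - {"tx": 0, "ty": 0, "tz": -0.58, "turn": 0, "jaw": 1}

```text
t: 17.35
tool_pos: [0.5455, -0.029, 0.2421]
orientation: [0.265, -3.129, -0.001]
force: [0.4, 0.3, -0.6]
opening: 0.0662
```

```bash
python3 - <<'E'
from plant import robot
from m import *
X=fw([.04,-.125-.053,.20],np.array([.5468,-.0289]),np.radians(9.65))[0]
p,d,c=snap(robot,"w17")
plan(robot,X,189.65); print(X,toolframe(c)[1])
W=cloud(d,c); cv2.imwrite("pics/w17y.png",cv2.resize(p[110:270,160:400],None,fx=3.3,fy=3.3,interpolation=cv2.INTER_CUBIC))
E
```

```text
t 17.4 pos [ 0.545  -0.0289  0.2413] yaw -170.3 F [-0.14  0.1  -0.25] open 0.0702
shift [-0.1391 -0.5945  0.1367] turn 0.0003 deg 0.05
[ 0.61607199 -0.19767616  0.2       ] [ 0.54495503 -0.02846936  0.24209612]
```

View pics/w17.png

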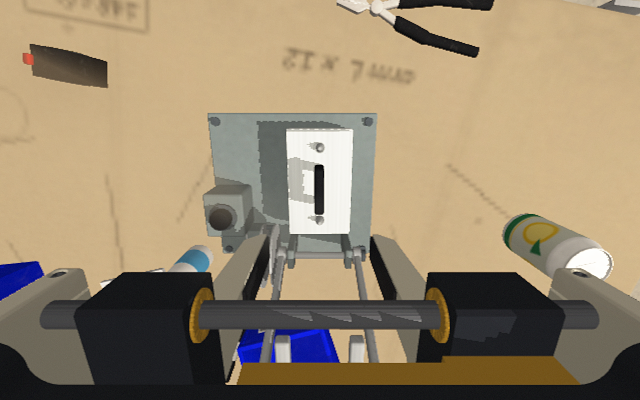

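View pics/w17y.png

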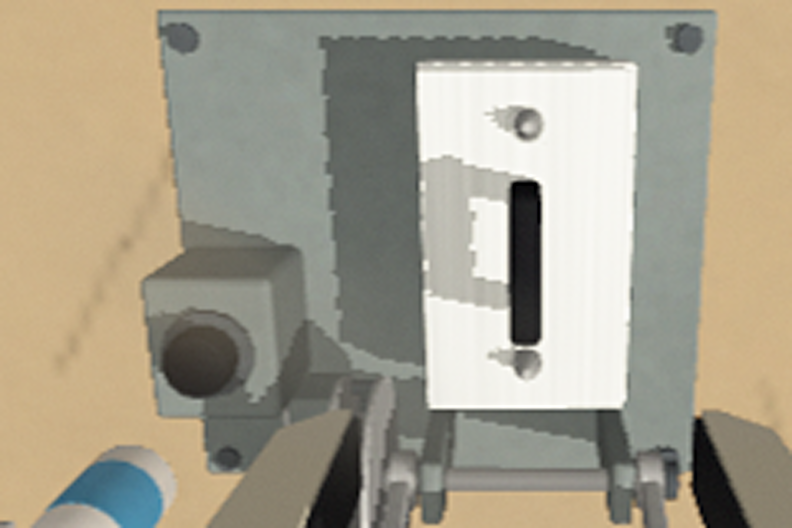

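```bash
python3 - <<'E'
from m import *
from plant import robot
p,d,c=pickle.load(open("w17.pkl","rb"))
W=cloud(d,c); th0=np.radians(9.65);t0=np.array([.5468,-.0289])
Rm=np.array([[np.cos(th0),-np.sin(th0)],[np.sin(th0),np.cos(th0)]])
def fx(w): return np.r_[(w[:2]-t0)@Rm,w[2]].round(4)
for (u,v) in [(300,140),(345,140),(298,222),(345,222),(219,217),(213,205),(190,255),(200,258),(180,265)]: print((u,v),fx(W[v,u]))
b=ray(200/3.3+160-.35,361/3.3+110-.35,.086,c);print("button",b,fx(b))
X=fw([.04,-.1755,.24],t0,th0)[0]; plan(robot,X,189.65)
E
```

```text
(300, 140) [-0.0564 -0.0239  0.0574]
(345, 140) [-0.0564  0.0318  0.057 ]
(298, 222) [ 0.0518 -0.0287  0.0587]
(345, 222) [0.0519 0.0347 0.0585]
(219, 217) [ 0.0338 -0.1233  0.0878]
(213, 205) [ 0.0248 -0.137   0.0675]
(190, 255) [ 0.1118 -0.1912  0.0387]
(200, 258) [ 0.1181 -0.1783  0.0361]
(180, 265) [ 0.1113 -0.1918  0.0684]
button [ 0.60397174 -0.14362187  0.086     ] [ 0.0371 -0.1227  0.086 ]
t 17.4 pos [ 0.545  -0.0289  0.2413] yaw -170.3 F [-0.14  0.1  -0.25] open 0.0702
shift [-0.1387 -0.586   0.0034] turn 0.0003 deg 0.05
```

Request:
drive_tool:
  steps:
    - {"tx": -0.136, "ty": -0.583, "tz": 0, "turn": 0, "jaw": 1}
    - {"tx": -0.136, "ty": -0.583, "tz": 0, "turn": 0, "jaw": 1}
    - {"tx": -0.136, "ty": -0.583, "tz": 0, "turn": 0, "jaw": 1}
    - {"tx": -0.136, "ty": -0.583, "tz": 0, "turn": 0, "jaw": 1}
    - {"tx": -0.136, "ty": -0.583, "tz": 0.15, "turn": 0, "jaw": 1}
    - {"tx": -0.136, "ty": -0.583, "tz": 0.3, "turn": 0, "jaw": 1}
    - {"tx": -0.136, "ty": -0.583, "tz": 0.4, "turn": 0, "jaw": 1}
    - {"tx": -0.136, "ty": -0.583, "tz": 0.44, "turn": 0, "jaw": 1}
    - {"tx": -0.136, "ty": -0.583, "tz": 0.44, "turn": 0, "jaw": 1}

```text
t: 18.3
tool_pos: [0.6133, -0.1936, 0.1076]
orientation: [0.265, -3.124, -0.005]
force: [-0.4, -0.2, 0.1]
opening: 0.0933
```

```bash
python3 - <<'E'
from m import *
from plant import robot
X=fw([.039,-.1745,.09],np.array([.5468,-.0289]),np.radians(9.65))[0]
plan(robot,X,189.65)
p,d,c=snap(robot,"w18")
E
```

```text
t 18.3 pos [ 0.6133 -0.1936  0.1076] yaw -170.31 F [-0.36 -0.18  0.13] open 0.0933
shift [-0.0039 -0.0035  0.0588] turn 0.0002 deg 0.04
```

View pics/w18.png

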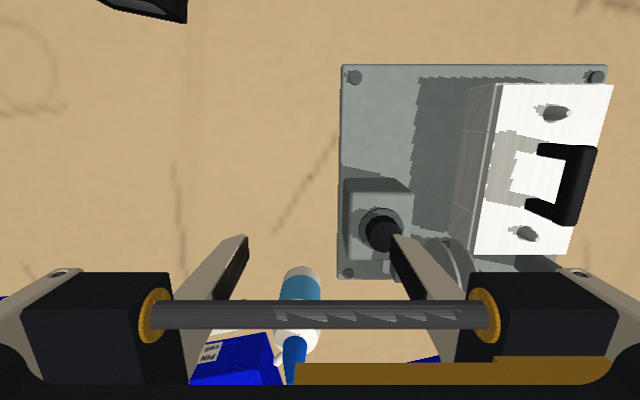

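```bash
python3 - <<'E'
from m import *
p,d,c=pickle.load(open("w18.pkl","rb"))
T,tp=toolframe(c);W=cloud(d,c)
cv2.imwrite("pics/w18y.png",cv2.resize(p[170:290,330:450],None,fx=5,fy=5,interpolation=cv2.INTER_CUBIC))
for u,v in [(375,228),(385,228),(380,240),(396,238),(404,238),(415,245)]: print(u,v,(T.T@(W[v,u]-tp)).round(4),W[v,u][2])
print((T.T@(ray(384,232,.086,c)-tp)).round(4))
E
```

```text
375 228 [0.0047 0.0396 0.0224] 0.08555228329561787
385 228 [0.0048 0.0468 0.0219] 0.08601147011266982
380 240 [-0.0042  0.0435  0.0207] 0.0871452065963938
396 238 [ 0.01    0.0468 -0.0066] 0.11462219157138587
404 238 [ 0.0096  0.0522 -0.0057] 0.11370894201433368
415 245 [ 0.0097  0.0557 -0.0158] 0.1238188222961335
[0.0017 0.0463 0.0219]
```

View pics/w18y.png

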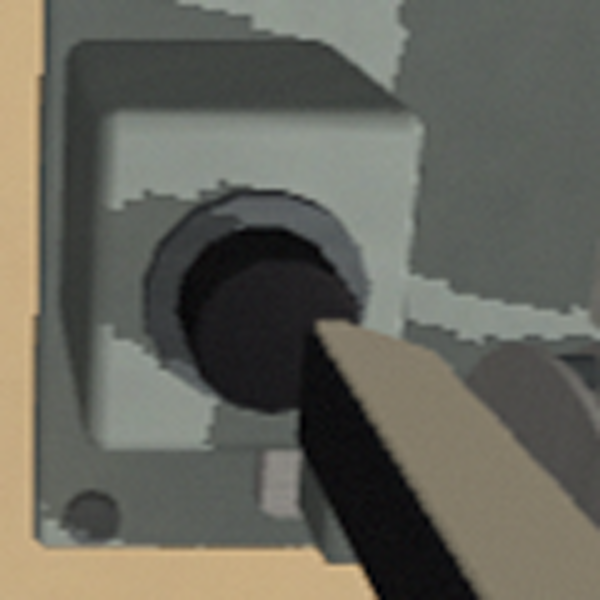

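Request:
drive_tool:
  steps:
    - {"tx": 0, "ty": -0.013, "tz": 0, "turn": 0, "jaw": 1}
    - {"tx": 0, "ty": -0.013, "tz": 0.04, "turn": 0, "jaw": 1}
    - {"tx": 0, "ty": -0.013, "tz": 0.065, "turn": 0, "jaw": 1}
    - {"tx": 0, "ty": -0.013, "tz": 0.085, "turn": 0, "jaw": 1}
    - {"tx": 0, "ty": -0.013, "tz": 0.098, "turn": 0, "jaw": 1}
    - {"tx": 0, "ty": -0.013, "tz": 0.099, "turn": 0, "jaw": 1}
    - {"tx": 0, "ty": -0.013, "tz": 0.099, "turn": 0, "jaw": 1}
    - {"tx": 0, "ty": -0.013, "tz": 0.099, "turn": 0, "jaw": 1}
    - {"tx": 0, "ty": -0.013, "tz": 0.099, "turn": 0, "jaw": 1}
    - {"tx": 0, "ty": -0.013, "tz": 0.099, "turn": 0, "jaw": 1}
    - {"tx": 0, "ty": -0.013, "tz": 0.099, "turn": 0, "jaw": 1}
    - {"tx": 0, "ty": -0.013, "tz": 0.099, "turn": 0, "jaw": 1}

```text
t: 19.55
tool_pos: [0.6165, -0.1985, 0.082]
orientation: [-0.265, 3.13, -0.0]
force: [-0.5, 0.5, 2.6]
opening: 0.0933
```

```bash
python3 - <<'E'
from m import *
from plant import robot
plan(robot,[.6,-.19,.078],189.65)
p,d,c=snap(robot,"w19");plan(robot,[.6,-.19,.078],189.65)
p,d=robot.read_camera("scene");cv2.imwrite("pics/s19.png",cv2.resize(p[140:280,180:400],None,fx=3.6,fy=3.6,interpolation=cv2.INTER_CUBIC))
E
```

```text
t 19.55 pos [ 0.6165 -0.1985  0.082 ] yaw -170.31 F [-0.47  0.52  2.56] open 0.0933
shift [0.0494 0.0371 0.0135] turn 0.0002 deg 0.04
t 19.6 pos [ 0.6165 -0.1985  0.082 ] yaw -170.31 F [-1.19 -0.02  2.6 ] open 0.093
shift [0.0494 0.0372 0.0133] turn 0.0002 deg 0.04
```

View pics/w19.png

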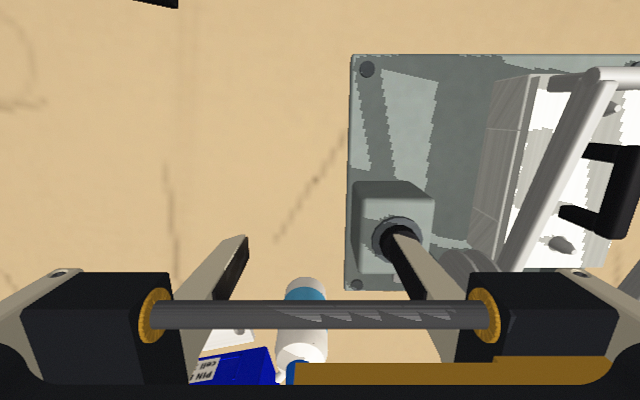

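View pics/s19.png

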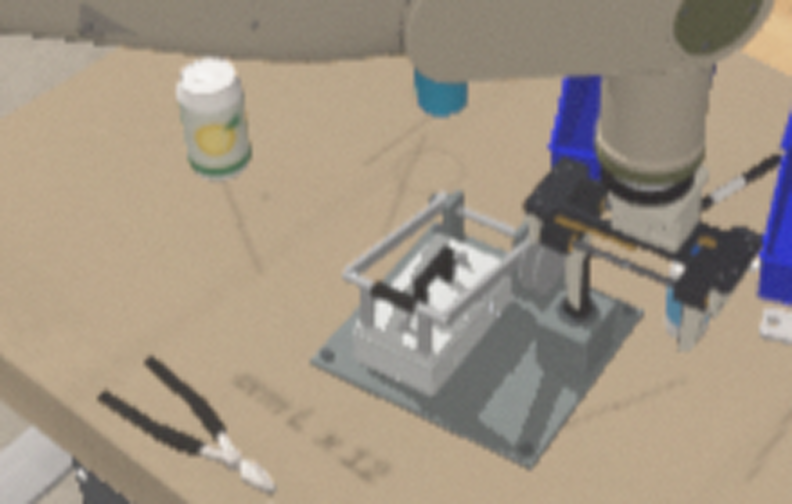

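Request:
drive_tool:
  steps:
    - {"tx": 0, "ty": 0, "tz": 0.007, "turn": 0, "jaw": 1}
    - {"tx": 0, "ty": 0, "tz": 0.014, "turn": 0, "jaw": 1}
    - {"tx": 0, "ty": 0, "tz": 0.014, "turn": 0, "jaw": 1}
    - {"tx": 0, "ty": 0, "tz": 0.014, "turn": 0, "jaw": 1}
    - {"tx": 0, "ty": 0, "tz": 0.014, "turn": 0, "jaw": 1}

```text
t: 20.15
tool_pos: [0.6167, -0.1986, 0.0783]
orientation: [-0.265, 3.13, -0.0]
force: [-2.4, 0.0, 6.9]
opening: 0.0929
```

Request:
drive_tool:
  steps:
    - {"tx": 0, "ty": 0, "tz": 0, "turn": 0, "jaw": 1}
    - {"tx": 0, "ty": 0, "tz": -0.04, "turn": 0, "jaw": 1}
    - {"tx": 0, "ty": 0, "tz": -0.2, "turn": 0, "jaw": 1}
    - {"tx": 0, "ty": 0, "tz": -0.35, "turn": 0, "jaw": 1}
    - {"tx": 0, "ty": 0, "tz": -0.5, "turn": 0, "jaw": 1}
    - {"tx": 0, "ty": 0.1, "tz": -0.6, "turn": 0, "jaw": 1}
    - {"tx": 0, "ty": 0.3, "tz": -0.6, "turn": 0, "jaw": 1}
    - {"tx": 0, "ty": 0.3, "tz": -0.6, "turn": 0, "jaw": 1}
    - {"tx": 0, "ty": 0.3, "tz": -0.6, "turn": 0, "jaw": 1}
    - {"tx": 0, "ty": 0.3, "tz": -0.6, "turn": 0, "jaw": 1}

```text
t: 21.15
tool_pos: [0.601, -0.1102, 0.2572]
orientation: [0.266, -3.129, 0.0]
force: [0.0, -0.0, 0.7]
opening: 0.0929
```

```bash
python3 - <<'E'
from m import *
from plant import robot
p,d,c=snap(robot,"w20");plan(robot,[.6,-.19,.25],189.65)
q=cv2.resize(p[60:270,180:440],None,fx=3,fy=2.8,interpolation=cv2.INTER_CUBIC);cv2.imwrite("pics/w20y.png",q)
W=cloud(d,c);th0=np.radians(9.65);t0=np.array([.5468,-.0289])
Rm=np.array([[np.cos(th0),-np.sin(th0)],[np.sin(th0),np.cos(th0)]])
F_=np.concatenate([(W[...,:2]-t0)@Rm,W[...,2:]],-1)
# cover top heights, grip height, button
def reg(x0,x1,y0,y1,zlo,zhi):
    m=(F_[...,0]>x0)&(F_[...,0]<x1)&(F_[...,1]>y0)&(F_[...,1]<y1)&(F_[...,2]>zlo)&(F_[...,2]<zhi);return F_[m]
for n,a in dict(coverA=(-.04,-.02,-.03,.03,.05,.07),coverB=(.02,.04,-.03,.03,.05,.07),grip=(-.075,-.045,-.02,.02,.085,.14),button=(.03,.05,-.135,-.115,.07,.1)).items():
    r=reg(*a);print(n,len(r),np.median(r,0).round(4) if len(r) else None, r[:,2].max().round(4) if len(r) else None)
E
```

```text
t 21.2 pos [ 0.601  -0.1107  0.2569] yaw -170.33 F [ 0.16 -0.13  0.16] open 0.0929
shift [ 0.0476 -0.2601  0.0231] turn 0.0001 deg 0.02
coverA 729 [-0.0314 -0.0028  0.0582] 0.0688
coverB 490 [ 0.0307 -0.007   0.0583] 0.069
grip 568 [-0.0595 -0.0002  0.1144] 0.1182
button 249 [ 0.039  -0.1249  0.0861] 0.0883
```

View pics/w20y.png

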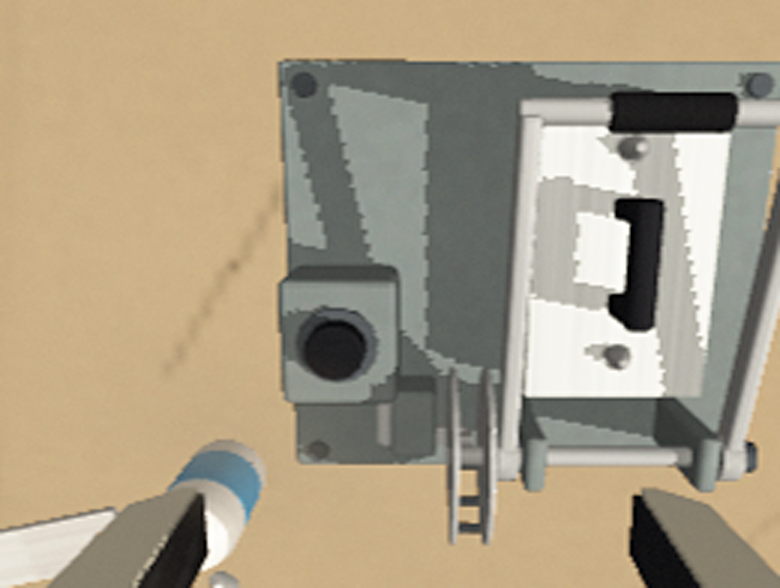

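```bash
python3 - <<'E'
from plant import robot
print(robot.close_job())
E
```

```text
the job is handed in; nothing more can be done
None
```

The fixture is closed over the bracket and I handed the job in at about 21 s of the 67 s allowed. No verdict is reported back, so the results below are from my own camera and force checks.

- **Bail up:** I gripped the sleeve, lifted the bail through its arc to about 1.75 rad, eased it back and let go. It stayed up by itself in the upright notch.
- **Cover on:** I lowered the cover over the dowels, lining up one hole on its dowel tip by camera. I felt the nest at about 4 N and let go. Both dowels came through the holes, and the cover measured level with its top at 58 mm, as expected for flush.
- **Button press:** The first press read only about 4 mm at the tool, yet the bail came right down. To be sure of the press, I went to about 7.7 mm at 7 N for about 0.3 s, then let the button go.

The last checks before handing in:
- The grip's top was at about 115 mm, which matches the bail resting on the cover.
- The button was back up at 86 mm.
- The gripper was clear of everything.
- The can and the glue bottle looked untouched when last seen. I did not photograph the tape measure after the cover was on, but the arm never went near it.

I did not measure the force of the bail on the cover; I inferred it from the bail's height.

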